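# Shut down the parts tumbler: empty the drum and park its clamp plates

### The arm

A 6-joint arm with a two-finger parallel gripper is mounted at the origin on a cart in front of the work surface, level with it; the furniture and walls round the work are solid. World frame = base frame: x ahead of the robot, y to its left, z up, the work surface at z = 0. Lengths are in m, angles in rad, forces in N, time in s.
With the tool pointing down it reaches from about 0.35 to 0.975 m from the base axis. Payload 4.9 kg.
Tool frame: the origin (TCP) lies at the very end of the fingers, on their centre line; the grasp point (between the pads) lies 19 mm behind it; z points along the fingers, y is the line along which they close (so a half turn about z gives the same grasp; the last joint's range is limited). The gripper opens to 85 mm and grips with 20 to 120 N. Pads are 22 mm wide; open, the fingers measure 114 mm over their backs; the gripper's body (76 mm by 85 mm) begins 54 mm behind the grasp point. The pads swing forward as they close: fully open they stand 13 mm farther back than shut.
Start: joints at [1.148, 0.053, 1.613, -0, 1.476, -0.119], TCP at [0.187, 0.596, 0.231] pointing down, gripper open.
Joint ranges: [-3.01, 3.01], [-1.01, 2.22], [0.06, 2.58], [-1.02, 4.17], [0.09, 2.62], [-3.14, 3.14]. Speed limits (rad/s): [2.57, 2.57, 3.14, 3.14, 3.14, 3.14].

### API

Orientations are given as a rotation vector (axis times angle).
In Python, from station import ctrl gives the robot as it stands.
- The arm moves only by the tool jog_arm, never from a script. Its argument "plan" is a list of rows, each a list of 7 numbers: the shift along the tool's x, y, z in units of 0.02 m (1.0 is 0.02 m), then the turn, a rotation vector about the tool's x, y, z in units of 45 degrees (1.0 is 45 degrees), then the opening, from -1 (shut) to 1 (fully open). A call has 1 to 8 rows; each row shifts and turns the commanded pose from where the row before left it, along the tool's axes as they then stand; what a row does not reach is not made up. A row lasts 1/10 s, in which the tool goes at most 50 mm and 8.59 degrees, less where a joint would pass 70% of its speed; a pose out of reach is approached as far as the arm can. A call with a number of a shift or a turn outside -1 to 1 is refused whole. A call with a gripper value outside its range is refused whole. The fingers move at their own pace and stop on an object; "grip_force" is the grip in N (left out, the last holds). Time passes only in rows, so rows that do not move let the fingers close. It gives the time, the measured TCP pose, the force, the opening and the grip force at its end, in the units of the state.
- ctrl.get_obs(): the state, without advancing time (a new reading comes with each control period).
- ctrl.get_image(name): name is "side" or "top"; returns (picture, depth): 400x640x3 uint8, red, green, blue; 400x640 float32, m along the optical axis (not along the pixel's ray), 0 where there is no reading.
- ctrl.camera_info(name): a dict with "camera_matrix" (3x3 intrinsics, pixels), "rvec" (rotation vector, rad) and "tvec" (3), from world to camera coordinates, as OpenCV has them. Camera axes: x right, y down, z forward; pixel columns grow to the right and rows downward; lengths in m; the calibration is good to about 2 mm. A picture is of the moment at which its call begins. camera_info takes no time and is no camera call.
- ctrl.finish_job(): hands the job in; it is judged then, once.
The state is a dict: "t": time; "q": joint angles; "dq": joint speeds; "effort": joint torques, N m; "tool_pos": TCP position; "tool_rot": TCP orientation; "contact_force": force on the tool from outside, world axes, zero at the start; "wrist_torque": the same for the moment, N m; "opening": finger opening in m; "grip_force": force on a finger pad.
Only numpy, scipy, OpenCV 4.12 (cv2) and the standard library are available. Lean on these libraries where they do the work, as an engineer would, in place of code of your own. Each camera call takes 0.05 s, during which the arm holds its last target. There are 200 camera calls.

### The job

Shut down the bench tumbler: swing its crank to tip the drum until all the brass bushes have dropped into the catch tray underneath, then stand the drum fully upright again. Park every loose clamp plate on the board, one to a T-head stud: tilt its oblong eye past the wide head, then lay it flat on the board, in line with the head and centred so that both ends of the head overlap the plate and it cannot lift off. Leave the screwdriver and the pliers where they lie.

Things in the scene. Friction and masses are not known exactly. Their poses are not given: they have to be found in the camera images.
- tumbler: Bench tumbler stand, fixed: blue base with two uprights (12 mm thick, at x = -72 and +72 mm, 168 mm tall) and an open steel catch tray under the drum. Origin on the bench below the middle of the shaft; x along the shaft away from the crank, y the side to which the drum pours, z up. Tray inside: x -60 to +60, y -64 to +134 mm, floor 16 mm and rim 52 mm above the bench.
- drum (a joint): Turn of the orange drum about its shaft, rad: 0 = upright, mouth up, against its stop; grows as the drum tips to the stand's +y side; 1.57 = mouth level; 2.45 = mouth steeply down, the other stop. The shaft is stiff (0.25 N m, some 3 N at the crank handle): the drum stays where it is left.
- pivot (a point): Middle of the drum's shaft, 135 mm above the bench; axes as the stand's. The drum is an open cup 102 mm tall, 92 mm wide at the foot and 104 mm at the mouth, its foot 52 mm below the shaft; as it turns it stays within 73 mm of the shaft.
- crank_grip (a point): Middle of the black crank handle: a round bar 15 mm thick, 72 mm long, parallel to the shaft, 124 mm from the pivot towards the stand's -x, 80 mm from the shaft's axis. Drum upright: 75 mm to the -y side, 27.5 mm above the shaft. Tipping the drum swings it over the top to +y (angle from straight up = joint - 1.22), so it can be held from above all the way. The crank arm is 36 mm nearer the drum.
- board: Wooden parking board, fixed, 140 (x) x 250 (y) x 18 mm, with three steel T-head studs in a row along its y. Origin at the centre of its underside.
- stud_0 (a point): Foot of the T-head stud at the +y end of the board, on the stud's axis at the level of the board's top; x along the long T-head, z up. Shank round, 14 mm thick; the head is a bar 72 mm (x) x 16 mm (y) x 8 mm whose underside is 22 mm above the board's top. Studs are 90 mm apart.
- stud_1 (a point): Foot of the T-head stud at the middle of the board, on the stud's axis at the level of the board's top; x along the long T-head, z up. Shank round, 14 mm thick; the head is a bar 72 mm (x) x 16 mm (y) x 8 mm whose underside is 22 mm above the board's top. Studs are 90 mm apart.
- stud_2 (a point): Foot of the T-head stud at the -y end of the board, on the stud's axis at the level of the board's top; x along the long T-head, z up. Shank round, 14 mm thick; the head is a bar 72 mm (x) x 16 mm (y) x 8 mm whose underside is 22 mm above the board's top. Studs are 90 mm apart.
- plate_a_eye (a point): Clamp plate with the red post (may be absent): dark steel, 106 x 44 x 6 mm, about 0.18 kg, with an oblong through eye 54 mm (x) x 26 mm (y), shorter than a stud's head. This point is the eye's centre, half-way through the plate (3 mm above its underside); x along the plate towards the post, z up on the post's side. The plate reaches from x = -36 mm (9 mm rim) to +70 mm.
- plate_a_post (a point): Centre of the red square finger post of that plate, 22 x 22 mm, standing 42 mm tall on the plate (this point is 21 mm above the plate's top and 55 mm from the eye's centre along x); axes as those of the eye.
- plate_b_eye (a point): Clamp plate with the green post (may be absent): dark steel, 106 x 44 x 6 mm, about 0.18 kg, with an oblong through eye 54 mm (x) x 26 mm (y), shorter than a stud's head. This point is the eye's centre, half-way through the plate (3 mm above its underside); x along the plate towards the post, z up on the post's side. The plate reaches from x = -36 mm (9 mm rim) to +70 mm.
- plate_b_post (a point): Centre of the green square finger post of that plate, 22 x 22 mm, standing 42 mm tall on the plate (this point is 21 mm above the plate's top and 55 mm from the eye's centre along x); axes as those of the eye.
- plate_c_eye (a point): Clamp plate with the yellow post (may be absent): dark steel, 106 x 44 x 6 mm, about 0.18 kg, with an oblong through eye 54 mm (x) x 26 mm (y), shorter than a stud's head. This point is the eye's centre, half-way through the plate (3 mm above its underside); x along the plate towards the post, z up on the post's side. The plate reaches from x = -36 mm (9 mm rim) to +70 mm.
- plate_c_post (a point): Centre of the yellow square finger post of that plate, 22 x 22 mm, standing 42 mm tall on the plate (this point is 21 mm above the plate's top and 55 mm from the eye's centre along x); axes as those of the eye.
- bush_0_mid (a point): Middle of a brass shouldered bush, 30 mm tall, 26 mm over its flange and 20 mm over its barrel, 0.06 kg (may be absent); it starts on the drum's floor. z from the flange along the barrel.
- bush_1_mid (a point): Middle of a brass shouldered bush, 30 mm tall, 26 mm over its flange and 20 mm over its barrel, 0.06 kg (may be absent); it starts on the drum's floor. z from the flange along the barrel.
- bush_2_mid (a point): Middle of a brass shouldered bush, 30 mm tall, 26 mm over its flange and 20 mm over its barrel, 0.06 kg (may be absent); it starts on the drum's floor. z from the flange along the barrel.
- bush_3_mid (a point): Middle of a brass shouldered bush, 30 mm tall, 26 mm over its flange and 20 mm over its barrel, 0.06 kg (may be absent); it starts on the drum's floor. z from the flange along the barrel.
- screwdriver: Blue-handled screwdriver, 210 mm long, lying to the right of the board; bystander. Origin under its middle.
- pliers: Pliers with red handles, 166 mm long, lying between the board and the tumbler; bystander. Origin under their middle.
There are look-alikes about, which are no part of the job. What is shaped like the part that bears plate_b_eye but pink is not meant.

How it is judged:
By the outcome, as a careful person would: the job done as asked, in the order asked, and still so for the second after the job is handed in, with the robot touching nothing.
Of bush_0, bush_1, bush_2, bush_3 only 2 to 4 are there at a start; the rules pass over those that are not, and their reading is None.
Of plate_a, plate_b, plate_c only 2 to 3 are there at a start; the rules pass over those that are not, and their reading is None.
At some moment in a run one of plate_a, plate_b, plate_c may be knocked a few centimetres aside while the robot is not near it.
Once in a run the grip may slacken for a moment while it holds something.
It also fails if it takes over 210 s, if anything falls off the work surface, if the arm or the gripper's body presses on something with over 40 N, if the wrist force passes 120 N, or if a joint passes its speed limit or range.

## Working session

There is one attempt and no reset: what is moved stays moved. The work goes in short steps, Python scripts to look and compute and a tool call to move; the robot and the scene stay as the last step left them, time stands still between calls to the robot, and variables do not carry over. Pictures are saved under pics/ and viewed, at most 14 in all, crops included, and the job is handed in when it is done.

Besides the shell and the picture viewer there is one more tool, called after ">>>" by a JSON object that holds its "fn" and its "kwargs", one argument or row to a line. jog_arm: Moves the arm, as the interface text tells. Shifts and turns lie within -1 to 1; 1 stands for 0.02 m of shift or 45 degrees of turn. Its arguments: {"type":"object","properties":{"plan":{"type":"array"},"grip_force":{"type":"number"}},"required":["plan"]}

```bash
mkdir -p pics; ls; cat > h.py <<'E'
import numpy as np, cv2
from station import ctrl
from scipy.spatial.transform import Rotation as R
def cam(n):
    c=ctrl.camera_info(n); K=np.array(c['camera_matrix'],float); Rm=cv2.Rodrigues(np.array(c['rvec'],float))[0]; t=np.array(c['tvec'],float).ravel()
    return K,Rm,t
def ray(n,u,v):
    K,Rm,t=cam(n); d=Rm.T@np.linalg.solve(K,[u,v,1.]); return -Rm.T@t,d
def onz(n,u,v,z):
    o,d=ray(n,u,v); return o+d*(z-o[2])/d[2]
def cloud(n,dep):
    K,Rm,t=cam(n); v,u=np.mgrid[:dep.shape[0],:dep.shape[1]]
    p=np.stack([(u-K[0,2])/K[0,0]*dep,(v-K[1,2])/K[1,1]*dep,dep],-1)
    return (p-t)@Rm
def proj(n,p):
    K,Rm,t=cam(n); q=K@(Rm@np.asarray(p,float)+t); return q[:2]/q[2]
def save(n,name):
    im,d=ctrl.get_image(n); cv2.imwrite('pics/'+name+'.png',im[:,:,::-1]); np.save('pics/'+name+'.npy',d); return im,d
E
python3 - <<'E'
from h import *
for n in('top','side'):
    save(n,n+'0'); K,Rm,t=cam(n); print(n,K.tolist(),(-Rm.T@t).round(3),Rm[2].round(3))
print(ctrl.get_obs())
E
```

```text
pics
top [[381.46525242810736, 0.0, 319.2868839950994], [0.0, 381.46525242810736, 189.72495838829525], [0.0, 0.0, 1.0]] [ 0.381 -0.062  1.394] [ 0.086  0.028 -0.996]
side [[367.5355291567891, 0.0, 321.29881299840605], [0.0, 367.5355291567891, 199.77208804473], [0.0, 0.0, 1.0]] [ 0.401 -0.589  1.063] [ 0.085  0.492 -0.866]
{'t': 0.1, 'q': array([ 1.14800985e+00,  5.33308036e-02,  1.61415889e+00,  1.82491036e-05,
        1.47598116e+00, -1.18981398e-01]), 'dq': array([-0.0010352 , -0.00121844, -0.00429916, -0.00261911,  0.00012872,
        0.00034201]), 'effort': array([ 5.41888130e-04, -3.94904888e+01, -3.71361065e+01, -7.66657718e-05,
        3.96969772e-03,  1.25004613e-05]), 'tool_pos': array([0.18672345, 0.59587006, 0.23015986]), 'tool_rot': array([-4.75306595e-01, -3.10490137e+00,  2.83459452e-03]), 'contact_force': array([-0.23651599,  0.15715519,  0.33274162]), 'wrist_torque': array([ 0.03681327, -0.08574638,  0.01228123]), 'grip_force': 0.0, 'opening': 0.08550330570572189}
```

View pics/top0.png

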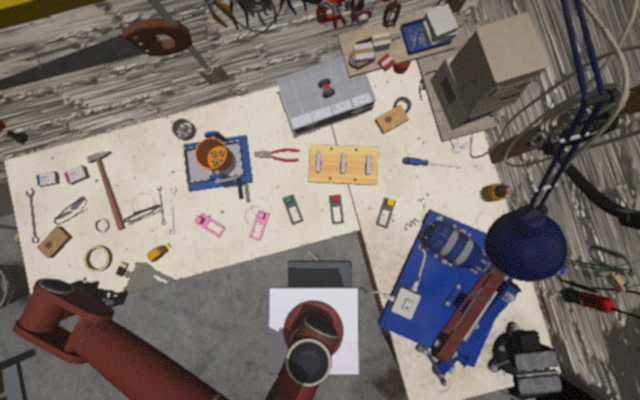

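View pics/side0.png

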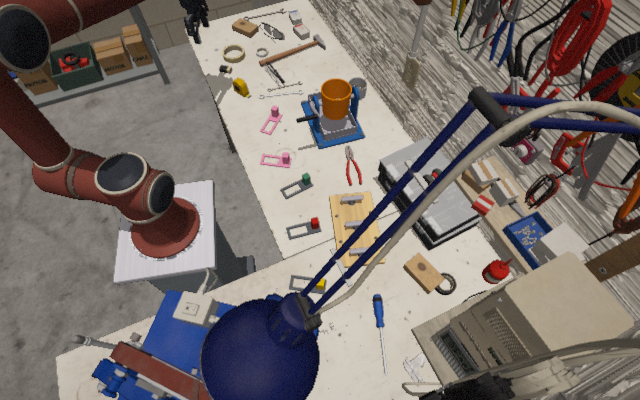

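The pictures show:
- **Tumbler:** orange drum at about (217,158) in the top view, with its black crank handle at about (243,190).
- **Board:** three studs at about (318,160), (343,162) and (368,165).
- **Plates:** green post at (291,200), red at (335,199) and yellow at (388,202). All three are present.
- **Look-alikes:** two pink plates at (210,225) and (259,225), not part of the job.

Next I'll measure positions.

```bash
cat >> h.py <<'E'
HUE={'red':[(0,6),(174,180)],'green':[(55,90)],'yellow':[(22,34)],'pink':[(150,173)]}
BOX=dict(x=(0.2,0.75),y=(-0.45,0.6))
def blobs(n,im,d,col,zr=(0.0,0.08),amin=8,smin=110,vmin=60):
    h=cv2.cvtColor(im,cv2.COLOR_RGB2HSV); m=np.zeros(h.shape[:2],bool)
    for a,b in HUE[col]: m|=(h[...,0]>=a)&(h[...,0]<=b)
    m&=(h[...,1]>=smin)&(h[...,2]>=vmin)
    P=cloud(n,d); m&=(d>0)&(P[...,2]>zr[0])&(P[...,2]<zr[1])&(P[...,0]>.2)&(P[...,0]<.75)&(P[...,1]>-.45)&(P[...,1]<.6)
    k,l,s,c=cv2.connectedComponentsWithStats(m.astype(np.uint8))
    return [(s[i,4],c[i].round(1),P[l==i]) for i in range(1,k) if s[i,4]>=amin]
E
python3 - <<'E'
from h import *
for n in('top','side'):
    im=cv2.imread(f'pics/{n}0.png')[:,:,::-1].copy(); d=np.load(f'pics/{n}0.npy'); P=cloud(n,d)
    for c in('red','green','yellow'):
        for a,ce,p in blobs(n,im,d,c):
            tp=p[p[:,2]>p[:,2].max()-.012]
            print(n,c,a,ce,'mean',p.mean(0).round(3),'top',tp.mean(0).round(3),len(tp),p[:,2].max().round(3))
    # tall structure on the work surface
    hsv=cv2.cvtColor(im,cv2.COLOR_RGB2HSV)
    B=(P[...,0]>.25)&(P[...,0]<.8)&(P[...,1]>-.35)&(P[...,1]<.1)&(P[...,2]>.012)&(P[...,2]<.06)&(d>0)
    wood=B&(hsv[...,0]>10)&(hsv[...,0]<25)&(hsv[...,1]>90)
    q=P[wood]; q=q[(q[:,2]<.03)]
    if len(q): 
        print(n,'board z',np.median(q[:,2]),cv2.minAreaRect((q[:,:2]).astype(np.float32)))
    st=B&(P[...,2]>.037)&(hsv[...,1]<70)
    k,l,s,c=cv2.connectedComponentsWithStats(st.astype(np.uint8))
    for i in range(1,k):
        if s[i,4]>20: p=P[l==i]; print(n,'stud',s[i,4],c[i].round(1),p.mean(0).round(4),cv2.minAreaRect(p[:,:2].astype(np.float32)))
    # black handle
    H=(d>0)&(P[...,2]>.13)&(P[...,2]<.2)&(P[...,0]>.2)&(P[...,0]<.6)&(P[...,1]>.1)&(P[...,1]<.5)&(hsv[...,2]<70)
    k,l,s,c=cv2.connectedComponentsWithStats(H.astype(np.uint8))
    for i in range(1,k):
        if s[i,4]>15: p=P[l==i]; print(n,'dark',s[i,4],c[i].round(1),p.mean(0).round(4),p.min(0).round(3),p.max(0).round(3),cv2.minAreaRect(p[:,:2].astype(np.float32)))
    O=(d>0)&(hsv[...,0]>4)&(hsv[...,0]<18)&(hsv[...,1]>180)&(P[...,2]>.165)&(P[...,2]<.2)&(P[...,1]>.1)&(P[...,1]<.5)&(P[...,0]>.3)
    q=P[O]
    if len(q): print(n,'rim',len(q),q[:,2].max(),cv2.minEnclosingCircle(q[:,:2].astype(np.float32)),cv2.fitEllipse(cv2.convexHull(q[:,:2].astype(np.float32))))
    BL=(d>0)&(hsv[...,0]>100)&(hsv[...,0]<125)&(hsv[...,1]>120)&(P[...,1]>.1)&(P[...,1]<.5)&(P[...,0]>.3)&(P[...,2]<.2)
    q=P[BL];
    if len(q):
        b=q[q[:,2]<.03]; print(n,'base',cv2.minAreaRect(b[:,:2].astype(np.float32)),np.median(b[:,2]))
        b=q[q[:,2]>.15]; print(n,'uprights top',len(b),b.round(3)[::5].tolist()[:12])
# enlarged crop
im=cv2.imread('pics/top0.png')[130:250,175:405]; im=cv2.resize(im,None,fx=3.4,fy=3.4,interpolation=cv2.INTER_CUBIC); cv2.imwrite('pics/crop0.png',im)
E
```

```text
top red 40 [285.4 149.9] mean [0.649 0.102 0.011] top [0.649 0.1   0.011] 38 0.017
top red 41 [285.6 159.1] mean [0.614 0.101 0.012] top [0.613 0.097 0.013] 36 0.02
top red 40 [335.  198.3] mean [ 0.467 -0.079  0.042] top [ 0.468 -0.08   0.047] 33 0.052
top yellow 10 [313.2 146.6] mean [ 0.659 -0.001  0.018] top [ 0.659 -0.001  0.018] 9 0.023
top yellow 13 [319.5 147.2] mean [ 0.656 -0.024  0.017] top [ 0.656 -0.024  0.017] 13 0.022
top yellow 10 [326.1 147. ] mean [ 0.657 -0.048  0.017] top [ 0.657 -0.048  0.017] 10 0.019
top yellow 49 [343.2 148.9] mean [ 0.649 -0.11   0.017] top [ 0.649 -0.11   0.018] 44 0.026
top yellow 41 [365.2 149.5] mean [ 0.646 -0.191  0.018] top [ 0.646 -0.19   0.018] 40 0.023
top yellow 10 [354.4 151.2] mean [ 0.641 -0.151  0.016] top [ 0.641 -0.151  0.016] 10 0.02
top yellow 41 [389.8 202.2] mean [ 0.452 -0.272  0.044] top [ 0.453 -0.272  0.047] 36 0.052
top yellow 13 [167.2 246.5] mean [0.296 0.533 0.006] top [0.296 0.533 0.007] 11 0.013
top board z 0.01817338759814172 ((0.6520004868507385, -0.15214179456233978), (0.32200825214385986, 0.3580228388309479)
[... 3418 characters left out ...]
, (0.06673235446214676, 0.011697698384523392), 8.219406127929688)
side rim 294 0.1888410254735799 ((0.6076545715332031, 0.32247763872146606), 0.053303878754377365) ((0.6082754135131836, 0.321842759847641), (0.10076410323381424, 0.10525689274072647), 155.98062133789062)
side base ((0.6018244028091431, 0.3500932455062866), (0.17535720765590668, 0.240184485912323), 7.831028461456299) 0.012332392804787665
side uprights top 93 [[0.68, 0.346, 0.165], [0.671, 0.351, 0.152], [0.673, 0.342, 0.156], [0.673, 0.342, 0.151], [0.674, 0.333, 0.154], [0.675, 0.323, 0.159], [0.676, 0.314, 0.163], [0.68, 0.314, 0.158], [0.683, 0.311, 0.155], [0.677, 0.312, 0.151], [0.535, 0.314, 0.168], [0.535, 0.311, 0.167]]
```

View pics/crop0.png

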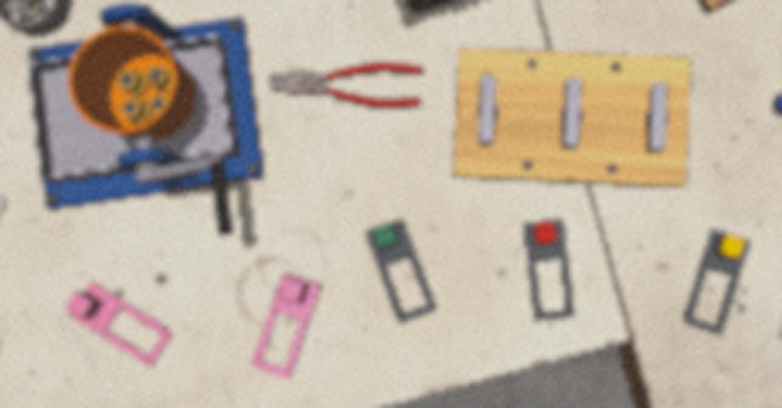

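Four bushes sit in the drum. The posts stand at about z = 0.05, the studs at 0.048 and the handle at 0.163 to 0.17, all matching the text. In the crop, plate_b is the green post at (385,237). The pink ones at (90,305) and (297,290) are the look-alikes. I start with the tumbler.

```bash
cat >> h.py <<'E'
PIV=np.array([.6065,.322,.135]); SY=np.deg2rad(8.3)
def frame(yaw,tilt=0.,flip=0):
    "tool down, tool x along yaw dir; tilt>0: tool z leans towards +x (yaw dir)"
    c,s=np.cos(yaw),np.sin(yaw); x=np.array([c,s,0]);z=np.array([0,0,-1.]); 
    zt=np.cos(tilt)*z+np.sin(tilt)*x; xt=np.cos(tilt)*x-np.sin(tilt)*z
    if flip: xt=-xt
    return np.stack([xt,np.cross(zt,xt),zt],1)
def go(p,Rt,o=None):
    o=o or ctrl.get_obs(); R0=R.from_rotvec(o['tool_rot']); Rt=R.from_matrix(Rt)
    w=(R0.inv()*Rt).as_rotvec(); 
    print('t %.1f'%o['t'],'q',o['q'].round(2),'pos',o['tool_pos'].round(4),'open',round(o['opening'],4),'F',o['contact_force'].round(1),'grip',round(o['grip_force'],1))
    d=np.asarray(p)-o['tool_pos']
    print(' turn units',(w/(np.pi/4)).round(3),'deg',np.rad2deg(np.linalg.norm(w)).round(1),'| shift before turn',R0.inv().apply(d/.02).round(2),'| after turn',Rt.inv().apply(d/.02).round(2))
def st(v): 
    c,s=np.cos(SY),np.sin(SY); return PIV+np.array([c*v[0]-s*v[1],s*v[0]+c*v[1],v[2]])
E
python3 - <<'E'
from h import *
o=ctrl.get_obs(); print(R.from_rotvec(o['tool_rot']).as_matrix().round(3))
hp=st([-.126,-.075,.0275]); print(hp)
for f in(0,1): go(hp+[0,0,.06],frame(SY,0,f))
E
```

```text
[[-0.954  0.299 -0.001]
 [ 0.299  0.954 -0.002]
 [ 0.    -0.002 -1.   ]]
[0.49264647 0.22959668 0.1625    ]
t 0.1 q [ 1.15  0.05  1.61  0.    1.48 -0.12] pos [0.1867 0.5959 0.2302] open 0.0855 F [-0.2  0.2  0.3] grip 0.0
 turn units [-1.000e-03  3.000e-03  3.429e+00] deg 154.3 | shift before turn [-20.07 -12.9    0.4 ] | after turn [12.49 20.33  0.38]
t 0.1 q [ 1.15  0.05  1.61  0.    1.48 -0.12] pos [0.1867 0.5959 0.2302] open 0.0855 F [-0.2  0.2  0.3] grip 0.0
 turn units [-0.002 -0.001 -0.571] deg 25.7 | shift before turn [-20.07 -12.9    0.4 ] | after turn [-12.49 -20.33   0.38]
```

>>> {"fn": "jog_arm", "kwargs": {
  "plan": [
    [0,0,0,0,0,-0.19,1],
    [0,0,0,0,0,-0.19,1],
    [0,0,0,0,0,-0.19,1],
    [-0.6,-1,0,0,0,0,1],
    [-0.6,-1,0,0,0,0,1],
    [-0.6,-1,0,0,0,0,1],
    [-0.6,-1,0,0,0,0,1],
    [-0.6,-1,0,0,0,0,1]
  ]
}}

```text
t: 0.9
tool_pos: [0.2609, 0.505, 0.2306]
tool_rot: [0.226, -3.133, 0.001]
contact_force: [0.2, -0.5, -0.1]
opening: 0.0856
grip_force: 0.0
```

>>> {"fn": "jog_arm", "kwargs": {
  "plan": [
    [-0.6,-1,0,0,0,0,1],
    [-0.6,-1,0,0,0,0,1],
    [-0.6,-1,0,0,0,0,1],
    [-0.6,-1,0,0,0,0,1],
    [-0.6,-1,0,0,0,0,1],
    [-0.6,-1,0,0,0,0,1],
    [-0.6,-1,0,0,0,0,1],
    [-0.6,-1,0,0,0,0,1]
  ]
}}

```text
t: 1.7
tool_pos: [0.3789, 0.3604, 0.2307]
tool_rot: [0.226, -3.133, 0.001]
contact_force: [0.1, 0.3, 1.1]
opening: 0.0854
grip_force: 0.0
```

>>> {"fn": "jog_arm", "kwargs": {
  "plan": [
    [-0.6,-1,0,0,0,0,1],
    [-0.6,-1,0,0,0,0,1],
    [-0.6,-1,0,0,0,0,1],
    [-0.6,-1,0,0,0,0,1],
    [-0.6,-1,0,0,0,0,1],
    [-0.6,-1,0,0,0,0,1],
    [0,0,0,0,0,0,1],
    [0,0,0,0,0,0,1]
  ]
}}

```text
t: 2.5
tool_pos: [0.4668, 0.2528, 0.2308]
tool_rot: [0.224, -3.132, -0.0]
contact_force: [0.2, -0.2, -1.3]
opening: 0.0857
grip_force: 0.0
```

```bash
python3 - <<'E'
from h import *
hp=st([-.126,-.075,.0275]); go(hp-[0,0,.019],frame(SY,0,1))
E
```

```text
t 2.5 q [ 0.36 -0.17  1.83  0.    1.49 -1.36] pos [0.4668 0.2528 0.2308] open 0.0857 F [ 0.2 -0.2 -1.3] grip 0.0
 turn units [ 0.    -0.001 -0.003] deg 0.1 | shift before turn [-1.12 -1.33  4.36] | after turn [-1.11 -1.34  4.37]
```

>>> {"fn": "jog_arm", "kwargs": {
  "plan": [
    [-0.55,-0.7,0,0,0,0,1],
    [-0.55,-0.65,0,0,0,0,1],
    [0,0,1,0,0,0,1],
    [0,0,1,0,0,0,1],
    [0,0,1,0,0,0,1],
    [0,0,1,0,0,0,1],
    [0,0,0.37,0,0,0,1],
    [0,0,0,0,0,0,-1]
  ],
  "grip_force": 50
}}

```text
t: 3.3
tool_pos: [0.4918, 0.2293, 0.1425]
tool_rot: [0.226, -3.131, 0.001]
contact_force: [0.2, -0.9, 0.1]
opening: 0.0732
grip_force: 0.0
```

>>> {"fn": "jog_arm", "kwargs": {
  "plan": [
    [0,0,0,0,0,0,-1],
    [0,0,0,0,0,0,-1],
    [0,0,0,0,0,0,-1],
    [0,0,0,0,0,0,-1],
    [0,0,0,0,0,0,-1],
    [0,0,0,0,0,0,-1],
    [0,0,0,0,0,0,-1]
  ]
}}

```text
t: 4.0
tool_pos: [0.4931, 0.2308, 0.1451]
tool_rot: [-0.226, 3.132, 0.005]
contact_force: [-0.8, 4.3, 2.7]
opening: 0.0134
grip_force: 48.8
```

```bash
python3 - <<'E'
from h import *
hp=st([-.126,-.075,.0275]); go(hp-[0,0,.019],frame(SY,0,1))
a=-1.22
P=lambda a:np.array([.08*np.sin(a),.08*np.cos(a)])
for b in np.linspace(-1.22,1.23,19)[1:]: print((( P(b)-P(a))/.02*[1,-1]).round(2)); a=b
E
```

```text
t 4.0 q [ 0.3  -0.07  1.88  0.    1.33 -1.42] pos [0.4931 0.2308 0.1451] open 0.0134 F [-0.8  4.3  2.7] grip 48.8
 turn units [ 0.004  0.002 -0.001] deg 0.2 | shift before turn [ 0.03 -0.05  0.08] | after turn [ 0.03 -0.05  0.08]
[ 0.22 -0.5 ]
[ 0.29 -0.46]
[ 0.35 -0.42]
[ 0.4  -0.37]
[ 0.45 -0.31]
[ 0.48 -0.25]
[ 0.51 -0.18]
[ 0.53 -0.11]
[ 0.54 -0.03]
[0.54 0.04]
[0.53 0.11]
[0.51 0.18]
[0.48 0.25]
[0.44 0.31]
[0.4  0.37]
[0.34 0.42]
[0.28 0.47]
[0.22 0.5 ]
```

>>> {"fn": "jog_arm", "kwargs": {
  "plan": [
    [0,0.22,-0.5,0,0,0,-1],
    [0,0.29,-0.46,0,0,0,-1],
    [0,0.35,-0.42,0,0,0,-1],
    [0,0.4,-0.37,0,0,0,-1],
    [0,0.45,-0.31,0,0,0,-1],
    [0,0.48,-0.25,0,0,0,-1],
    [0,0.51,-0.18,0,0,0,-1],
    [0,0.53,-0.11,0,0,0,-1]
  ]
}}

```text
t: 4.8
tool_pos: [0.4856, 0.2888, 0.2013]
tool_rot: [-0.223, 3.13, -0.018]
contact_force: [0.8, -9.3, 3.2]
opening: 0.0132
grip_force: 49.2
```

>>> {"fn": "jog_arm", "kwargs": {
  "plan": [
    [0,0.27,-0.02,0,0,0,-1],
    [0,0.27,-0.01,0,0,0,-1],
    [0,0.27,0.01,0,0,0,-1],
    [0,0.27,0.03,0,0,0,-1],
    [0,0.27,0.05,0,0,0,-1],
    [0,0.26,0.06,0,0,0,-1],
    [0,0.26,0.08,0,0,0,-1],
    [0,0.25,0.1,0,0,0,-1]
  ]
}}

```text
t: 5.6
tool_pos: [0.4794, 0.3335, 0.1938]
tool_rot: [-0.225, 3.129, -0.008]
contact_force: [2.3, -7.9, -2.0]
opening: 0.0131
grip_force: 53.8
```

```bash
python3 - <<'E'
from h import *
a=1.23-2.45/18*6
hp=st([-.126,.08*np.sin(a),.08*np.cos(a)]); go(hp-[0,0,.0174],frame(SY,0,1))
E
```

```text
t 5.6 q [ 0.48 -0.02  1.75 -0.01  1.41 -1.23] pos [0.4794 0.3335 0.1938] open 0.0131 F [ 2.3 -7.9 -2. ] grip 53.8
 turn units [-0.007  0.006 -0.002] deg 0.4 | shift before turn [0.09 0.12 0.14] | after turn [0.09 0.12 0.15]
```

>>> {"fn": "jog_arm", "kwargs": {
  "plan": [
    [0,0.26,0.14,0,0,0,-1],
    [0,0.25,0.14,0,0,0,-1],
    [0,0.23,0.16,0,0,0,-1],
    [0,0.22,0.17,0,0,0,-1],
    [0,0.2,0.19,0,0,0,-1],
    [0,0.19,0.2,0,0,0,-1],
    [0,0.17,0.21,0,0,0,-1],
    [0,0.16,0.22,0,0,0,-1]
  ]
}}

```text
t: 6.4
tool_pos: [0.4745, 0.3676, 0.1644]
tool_rot: [-0.225, 3.129, -0.005]
contact_force: [-2.8, -6.2, 13.7]
opening: 0.0134
grip_force: 61.2
```

>>> {"fn": "jog_arm", "kwargs": {
  "plan": [
    [0,0.14,0.23,0,0,0,-1],
    [0,0.14,0.24,0,0,0,-1],
    [0,0.12,0.25,0,0,0,-1],
    [0,0.1,0.25,0,0,0,-1],
    [0,0,0,0,0,0,-1],
    [0,0,0,0,0,0,-1],
    [0,0,0,0,0,0,-1],
    [0,0,0,0,0,0,-1]
  ]
}}

```text
t: 7.2
tool_pos: [0.4729, 0.3785, 0.1434]
tool_rot: [-0.225, 3.129, 0.001]
contact_force: [6.3, -0.8, 5.0]
opening: 0.0134
grip_force: 63.9
```

```bash
python3 - <<'E'
from h import *
a=1.23
hp=st([-.126,.08*np.sin(a),.08*np.cos(a)]); go(hp-[0,0,.0174],frame(SY,0,1))
a,_=save('top','top1'); b,_=save('side','side1')
u,v=proj('top',PIV).astype(int); u2,v2=proj('side',PIV).astype(int)
c=np.hstack([cv2.resize(a[v-50:v+50,u-50:u+50],(400,400),interpolation=cv2.INTER_CUBIC),cv2.resize(b[v2-50:v2+50,u2-50:u2+50],(400,400),interpolation=cv2.INTER_CUBIC)])
cv2.imwrite('pics/crop1.png',c[:,:,::-1])
E
```

```text
t 7.2 q [ 0.55  0.07  1.74 -0.    1.32 -1.16] pos [0.4729 0.3785 0.1434] open 0.0134 F [ 6.3 -0.8  5. ] grip 63.9
 turn units [ 0.     0.006 -0.002] deg 0.3 | shift before turn [ 0.1   0.01 -0.05] | after turn [ 0.1   0.01 -0.05]
```

View pics/crop1.png

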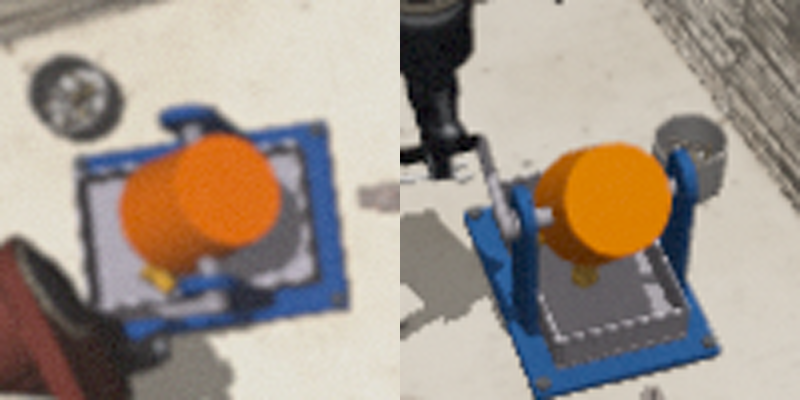

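The drum is steeply mouth-down, and one bush shows in the tray at (155,278) in the left crop. The drum hides the others. I'll shake it a little, wait, then bring it back up.

>>> {"fn": "jog_arm", "kwargs": {
  "plan": [
    [0,-0.22,-0.5,0,0,0,-1],
    [0,-0.28,-0.47,0,0,0,-1],
    [0,0.28,0.47,0,0,0,-1],
    [0,0.22,0.5,0,0,0,-1],
    [0,-0.22,-0.5,0,0,0,-1],
    [0,0.22,0.5,0,0,0,-1],
    [0,0,0,0,0,0,-1],
    [0,0,0,0,0,0,-1]
  ]
}}

```text
t: 8.1
tool_pos: [0.4726, 0.379, 0.1417]
tool_rot: [-0.224, 3.13, 0.002]
contact_force: [8.7, 1.3, -0.2]
opening: 0.0135
grip_force: 63.8
```

>>> {"fn": "jog_arm", "kwargs": {
  "plan": [
    [0,0,0,0,0,0,-1],
    [0,0,0,0,0,0,-1],
    [0,-0.22,-0.5,0,0,0,-1],
    [0,-0.28,-0.47,0,0,0,-1],
    [0,-0.34,-0.42,0,0,0,-1],
    [0,-0.4,-0.37,0,0,0,-1],
    [0,-0.44,-0.31,0,0,0,-1],
    [0,-0.48,-0.25,0,0,0,-1]
  ]
}}

```text
t: 8.9
tool_pos: [0.4784, 0.3397, 0.1897]
tool_rot: [-0.226, 3.129, 0.016]
contact_force: [4.5, 10.3, 1.0]
opening: 0.0126
grip_force: 56.3
```

>>> {"fn": "jog_arm", "kwargs": {
  "plan": [
    [0,-0.51,-0.18,0,0,0,-1],
    [0,-0.53,-0.11,0,0,0,-1],
    [0,-0.54,-0.04,0,0,0,-1],
    [0,-0.54,0.03,0,0,0,-1],
    [0,-0.53,0.11,0,0,0,-1],
    [0,-0.51,0.18,0,0,0,-1],
    [0,-0.48,0.25,0,0,0,-1],
    [0,0,0,0,0,0,-1]
  ]
}}

```text
t: 9.7
tool_pos: [0.489, 0.2649, 0.1846]
tool_rot: [-0.225, 3.129, 0.007]
contact_force: [4.5, 1.1, 4.5]
opening: 0.013
grip_force: 59.4
```

```bash
python3 - <<'E'
from h import *
a=-1.22
hp=st([-.126,.08*np.sin(a),.08*np.cos(a)]); go(hp-[0,0,.0174],frame(SY,0,1))
a,_=save('top','top2'); b,_=save('side','side2')
u,v=proj('top',PIV).astype(int); u2,v2=proj('side',PIV).astype(int)
c=np.hstack([cv2.resize(a[v-50:v+50,u-50:u+50],(400,400),interpolation=cv2.INTER_CUBIC),cv2.resize(b[v2-50:v2+50,u2-50:u2+50],(400,400),interpolation=cv2.INTER_CUBIC)])
cv2.imwrite('pics/crop2.png',c[:,:,::-1])
E
```

```text
t 9.7 q [ 0.36 -0.08  1.82  0.    1.39 -1.35] pos [0.489  0.2649 0.1846] open 0.013 F [4.5 1.1 4.5] grip 59.4
 turn units [ 0.005  0.006 -0.002] deg 0.4 | shift before turn [ 0.08 -1.79  1.97] | after turn [ 0.08 -1.78  1.98]
```

View pics/crop2.png

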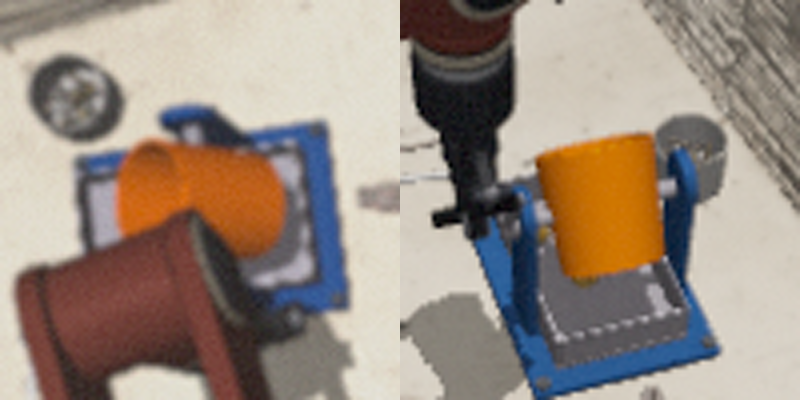

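>>> {"fn": "jog_arm", "kwargs": {
  "plan": [
    [0,-0.46,0.31,0,0,0,-1],
    [0,-0.41,0.36,0,0,0,-1],
    [0,-0.36,0.41,0,0,0,-1],
    [0,-0.3,0.45,0,0,0,-1],
    [0,-0.22,0.48,0,0,0,-1],
    [0,-0.05,0.12,0,0,0,-1],
    [0,-0.05,0.12,0,0,0,-1],
    [0,0,0,0,0,0,-1]
  ]
}}

```text
t: 10.6
tool_pos: [0.4936, 0.231, 0.1412]
tool_rot: [-0.226, 3.131, 0.014]
contact_force: [-2.5, 8.3, 12.0]
opening: 0.0131
grip_force: 63.3
```

>>> {"fn": "jog_arm", "kwargs": {
  "plan": [
    [0,0,0,0,0,0,-1],
    [0,0,0,0,0,0,-1]
  ]
}}

```text
t: 10.8
tool_pos: [0.4936, 0.231, 0.1412]
tool_rot: [-0.226, 3.131, 0.014]
contact_force: [-2.2, 8.3, 12.1]
opening: 0.013
grip_force: 63.2
```

```bash
python3 - <<'E'
from h import *
a=-1.22
hp=st([-.126,.08*np.sin(a),.08*np.cos(a)]); go(hp-[0,0,.0174],frame(SY,0,1))
a,_=save('top','top3')
E
```

```text
t 10.8 q [ 0.3  -0.07  1.89  0.01  1.32 -1.42] pos [0.4936 0.231  0.1412] open 0.013 F [-2.2  8.3 12.1] grip 63.2
 turn units [ 0.011  0.004 -0.001] deg 0.5 | shift before turn [ 0.06 -0.07 -0.2 ] | after turn [ 0.06 -0.07 -0.2 ]
```

>>> {"fn": "jog_arm", "kwargs": {
  "plan": [
    [0,0,-0.1,0,0,0,1],
    [0,0,0,0,0,0,1],
    [0,0,0,0,0,0,1],
    [0,0,0,0,0,0,1],
    [0,0,0,0,0,0,1],
    [0,0,-1,0,0,0,1],
    [0,0,-1,0,0,0,1],
    [0,0,-1,0,0,0,1]
  ]
}}

```text
t: 11.65
tool_pos: [0.4928, 0.2268, 0.2007]
tool_rot: [0.225, -3.132, 0.0]
contact_force: [-0.3, -0.8, -0.2]
opening: 0.0855
grip_force: 0.0
```

>>> {"fn": "jog_arm", "kwargs": {
  "plan": [
    [0,-1,-1,0,0,0,1],
    [0,-1,-1,0,0,0,1],
    [0,-1,0,0,0,0,1],
    [0,-1,0,0,0,0,1],
    [0,-1,0,0,0,0,1],
    [0,-1,0,0,0,0,1],
    [0,-1,0,0,0,0,1],
    [0,0,0,0,0,0,1]
  ]
}}

```text
t: 12.45
tool_pos: [0.5133, 0.0867, 0.2402]
tool_rot: [0.221, -3.133, 0.001]
contact_force: [-0.1, 0.3, 0.3]
opening: 0.0855
grip_force: 0.0
```

```bash
python3 - <<'E'
from h import *
a,d=save('top','top4'); b,d2=save('side','side4')
u,v=proj('top',PIV).astype(int); u2,v2=proj('side',PIV).astype(int)
c=np.hstack([cv2.resize(a[v-50:v+50,u-50:u+50],(400,400),interpolation=cv2.INTER_CUBIC),cv2.resize(b[v2-50:v2+50,u2-50:u2+50],(400,400),interpolation=cv2.INTER_CUBIC)])
cv2.imwrite('pics/crop4.png',c[:,:,::-1])
for n,im,d in(('top',a,d),('side',b,d2)):
    hsv=cv2.cvtColor(im,cv2.COLOR_RGB2HSV);P=cloud(n,d)
    H=(d>0)&(P[...,2]>.13)&(P[...,2]<.2)&(P[...,0]>.2)&(P[...,0]<.55)&(P[...,1]>.18)&(P[...,1]<.28)&(hsv[...,2]<70)
    print(n,H.sum(),P[H].mean(0).round(4))
    for c in('red','green','yellow'):
        for ar,ce,p in blobs(n,im,d,c):
            tp=p[p[:,2]>.042]
            if len(tp)>8 and p[:,0].mean()<.55: print(n,c,ar,ce,'top',tp.mean(0).round(4))
E
```

```text
top 0 [nan nan nan]
top red 40 [335.  198.3] top [ 0.4684 -0.08    0.0476]
top yellow 39 [389.7 202.1] top [ 0.4532 -0.2721  0.0474]
side 49 [0.4851 0.2257 0.1672]
side red 79 [314.5 222.8] top [ 0.4678 -0.0824  0.0472]
side green 38 [305.9 178.2] top [0.4648 0.0839 0.0485]
side yellow 132 [241.4  86.9] top [0.2768 0.549  0.0541]
side yellow 61 [320.5 284. ] top [ 0.4552 -0.2776  0.0475]<stdin>:9: RuntimeWarning: Mean of empty slice.
  ret = um.true_divide(
```

View pics/crop4.png

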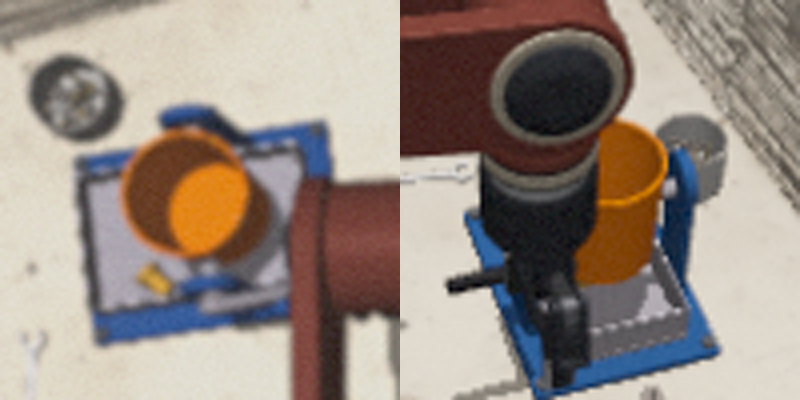

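The drum is empty and upright, with its orange floor clear at (210,210), and a brass bush lies in the tray at (152,280). Now the plates. I'll get each one's heading from its dark outline.

```bash
cat >> h.py <<'E'
def plate(n,im,d,post,r=.115):
    "outline of dark plate (underside z~0, top .006) + post: rect on top plane; returns heading from eye to post"
    h=cv2.cvtColor(im,cv2.COLOR_RGB2HSV); K,Rm,t=cam(n)
    v,u=np.mgrid[:400,:640]; D=np.stack([(u-K[0,2])/K[0,0],(v-K[1,2])/K[1,1],np.ones_like(u,float)],-1)@Rm; o=-Rm.T@t
    X=o+D*((.006-o[2])/D[...,2])[...,None]
    m=(h[...,2]<115)&(h[...,1]<110)&(np.hypot(X[...,0]-post[0],X[...,1]-post[1])<r)
    k,l,s,c=cv2.connectedComponentsWithStats(m.astype(np.uint8))
    i=1+np.argmax(s[1:,4]); q=X[l==i][:,:2].astype(np.float32)
    (cx,cy),(w,hh),a=cv2.minAreaRect(q)
    e=cv2.boxPoints(((cx,cy),(w,hh),a)); L=e[1]-e[0] if np.linalg.norm(e[1]-e[0])>np.linalg.norm(e[2]-e[1]) else e[2]-e[1]
    yaw=np.arctan2(L[1],L[0]); 
    if np.dot([np.cos(yaw),np.sin(yaw)],np.array(post[:2])-[cx,cy])<0: yaw+=np.pi
    return s[i,4],np.round([cx,cy],4),np.round([w,hh],3),np.rad2deg((yaw+np.pi)%(2*np.pi)-np.pi).round(1),c[i].round(1)
E
python3 - <<'E'
from h import *
for n in('top','side'):
    im=cv2.imread(f'pics/{n}0.png')[:,:,::-1].copy(); d=np.load(f'pics/{n}0.npy')
    for c,p in dict(g=(.4645,.083),r=(.468,-.081),y=(.454,-.275)).items(): print(n,c,*plate(n,im,d,p))
E
```

```text
top g 94 [0.4525 0.0839] [0.051 0.037] 20.1 [290.1 202.3]
top r 60 [ 0.4596 -0.0797] [0.036 0.036] -0.3 [334.6 202. ]
top y 63 [ 0.44   -0.2676] [0.036 0.047] -19.3 [385.8 205.9]
side g 194 [0.4321 0.075 ] [0.11  0.044] 21.0 [297.4 187.2]
side r 195 [ 0.4302 -0.0864] [0.103 0.042] 6.0 [303.6 229.9]
side y 682 [ 0.4057 -0.3089] [0.134 0.112] 71.6 [307.1 303.8]
```

```bash
python3 - <<'E'
from h import *
go([.465,.085,.10],frame(np.deg2rad(21),0,1))
E
```

```text
t 12.6 q [ 0.03 -0.21  1.84  0.    1.51 -1.69] pos [0.5131 0.0884 0.2403] open 0.0855 F [-0.6 -0.1  0.8] grip 0.0
 turn units [ 0.001 -0.    -0.285] deg 12.8 | shift before turn [2.4  0.17 7.02] | after turn [2.3  0.7  7.02]
```

>>> {"fn": "jog_arm", "kwargs": {
  "plan": [
    [0,0,0.5,0,0,-0.145,1],
    [0,0,0.5,0,0,-0.14,1],
    [0.58,0.17,1,0,0,0,1],
    [0.58,0.17,1,0,0,0,1],
    [0.57,0.18,1,0,0,0,1],
    [0.57,0.18,1,0,0,0,1],
    [0,0,1,0,0,0,1],
    [0,0,1,0,0,0,1]
  ]
}}

```text
t: 13.35
tool_pos: [0.4647, 0.086, 0.0998]
tool_rot: [-0.576, 3.088, 0.001]
contact_force: [-0.2, -0.0, 0.3]
opening: 0.0857
grip_force: 0.0
```

>>> {"fn": "jog_arm", "kwargs": {
  "plan": [
    [0,0,0,0,0,0,1],
    [0,0,0,0,0,0,1]
  ]
}}

```text
t: 13.55
tool_pos: [0.465, 0.0856, 0.1006]
tool_rot: [0.576, -3.088, -0.0]
contact_force: [0.1, 0.1, -0.3]
opening: 0.0854
grip_force: 0.0
```

```bash
python3 - <<'E'
from h import *
go([.465,.085,.014],frame(np.deg2rad(21),0,1))
E
```

```text
t 13.6 q [ 0.02 -0.2   2.08  0.    1.26 -1.92] pos [0.465  0.0856 0.1006] open 0.0854 F [ 0.1  0.1 -0.3] grip 0.0
 turn units [ 0.    -0.001  0.003] deg 0.1 | shift before turn [ 0.01 -0.03  4.33] | after turn [ 0.01 -0.03  4.33]
```

>>> {"fn": "jog_arm", "kwargs": {
  "plan": [
    [0,0,1,0,0,0,1],
    [0,0,1,0,0,0,1],
    [0,0,1,0,0,0,1],
    [0,0,1,0,0,0,1],
    [0,0,0.32,0,0,0,1],
    [0,0,0,0,0,0,1],
    [0,0,0,0,0,0,-1],
    [0,0,0,0,0,0,-1]
  ],
  "grip_force": 90
}}

```text
t: 14.35
tool_pos: [0.4666, 0.0851, 0.0157]
tool_rot: [-0.574, 3.086, -0.001]
contact_force: [-0.1, 0.6, -0.3]
opening: 0.0588
grip_force: 0.0
```

>>> {"fn": "jog_arm", "kwargs": {
  "plan": [
    [0,0,0,0,0,0,-1],
    [0,0,0,0,0,0,-1],
    [0,0,0,0,0,0,-1],
    [0,0,0,0,0,0,-1],
    [0,0,0,0,0,0,-1],
    [0,0,0,0,0,0,-1],
    [0,0,0,0,0,0,-1]
  ]
}}

```text
t: 15.05
tool_pos: [0.466, 0.0851, 0.015]
tool_rot: [-0.574, 3.087, -0.0]
contact_force: [-0.8, 0.2, 6.3]
opening: 0.0207
grip_force: 88.5
```

>>> {"fn": "jog_arm", "kwargs": {
  "plan": [
    [0,0,-1,0,0,0,-1],
    [0,0,-1,0,0,0,-1],
    [0,0,-1,0,0,0,-1],
    [0,0,-1,0,0,0,-1],
    [0,0,-1,0,0,0,-1],
    [0,0,0,0,0,0,-1]
  ]
}}

```text
t: 15.65
tool_pos: [0.4667, 0.085, 0.1163]
tool_rot: [-0.574, 3.084, -0.001]
contact_force: [0.1, 0.1, -0.6]
opening: 0.0209
grip_force: 88.1
```

```bash
cat >> h.py <<'E'
BY=np.deg2rad(-3.04); STUD={0:(.5983,-.0200),1:(.5940,-.1093),2:(.5893,-.1988)}; ZB=.018
EYE=np.array([.056,0,.012])   # eye centre in tool frame (tool x = -plate x, tool z = -plate z)
def pose(s,xi,zi,th,y=0,yaw=BY):
    "tool pose with the eye's rim-side edge (mid thickness) at stud coords xi,zi (mm), tilt th deg"
    t=np.deg2rad(th); F=frame(yaw,t,1); c,sn=np.cos(BY),np.sin(BY)
    xe,ze=(xi+27*np.cos(t))/1e3,(zi+27*np.sin(t))/1e3; y=y/1e3
    e=np.array([STUD[s][0]+c*xe-sn*y,STUD[s][1]+sn*xe+c*y,ZB+ze])
    return e-F@EYE,F
def rows(*segs):
    "segs: (n, pose-args dict) ; rows from the measured pose through them"
    o=ctrl.get_obs(); p,F=o['tool_pos'],R.from_rotvec(o['tool_rot']).as_matrix()
    print('t %.1f'%o['t'],'pos',p.round(4),'F',o['contact_force'].round(1),'open',round(o['opening'],4),'q',o['q'].round(2))
    for n,(pt,Ft) in segs:
        p0,F0=p,F; w=R.from_matrix(F0.T@Ft).as_rotvec()
        for i in range(1,n+1):
            if i<n: pn,Fn=p0+(pt-p0)*i/n,F0@R.from_rotvec(w*i/n).as_matrix()
            else: pn,Fn=pt,Ft
            print((F.T@(pn-p)/.02).round(2).tolist(),(R.from_matrix(F.T@Fn).as_rotvec()/(np.pi/4)).round(3).tolist())
            p,F=pn,Fn
        print('--')
def seg(s,a,b,n):
    "n poses with the rim edge interpolated a->b (xi,zi,th)"
    return [(1,pose(s,*(np.array(a)+(np.array(b)-a)*i/n))) for i in range(1,n+1)]
E
python3 - <<'E'
from h import *
rows((11,pose(0,-46,60,40)))
E
```

```text
t 15.7 pos [0.4667 0.085  0.1163] F [ 0.1  0.1 -0.6] open 0.0209 q [ 0.02 -0.22  2.07 -0.    1.29 -1.92]
[-0.43, -0.68, -0.11] [0.017, -0.079, 0.047]
[-0.46, -0.66, -0.07] [0.017, -0.079, 0.047]
[-0.49, -0.65, -0.03] [0.017, -0.079, 0.047]
[-0.51, -0.63, 0.01] [0.017, -0.079, 0.047]
[-0.53, -0.61, 0.05] [0.017, -0.079, 0.047]
[-0.55, -0.59, 0.09] [0.017, -0.079, 0.047]
[-0.56, -0.57, 0.13] [0.017, -0.079, 0.047]
[-0.57, -0.54, 0.17] [0.017, -0.079, 0.047]
[-0.58, -0.52, 0.22] [0.017, -0.079, 0.047]
[-0.59, -0.5, 0.26] [0.017, -0.079, 0.047]
[-0.59, -0.47, 0.3] [0.017, -0.079, 0.047]
--
```

>>> {"fn": "jog_arm", "kwargs": {
  "plan": [
    [-0.43,-0.68,-0.11,0.017,-0.079,0.047,-1],
    [-0.46,-0.66,-0.07,0.017,-0.079,0.047,-1],
    [-0.49,-0.65,-0.03,0.017,-0.079,0.047,-1],
    [-0.51,-0.63,0.01,0.017,-0.079,0.047,-1],
    [-0.53,-0.61,0.05,0.017,-0.079,0.047,-1],
    [-0.55,-0.59,0.09,0.017,-0.079,0.047,-1],
    [-0.56,-0.57,0.13,0.017,-0.079,0.047,-1],
    [-0.57,-0.54,0.17,0.017,-0.079,0.047,-1]
  ]
}}

```text
t: 16.45
tool_pos: [0.5671, 0.0078, 0.1285]
tool_rot: [-0.084, 2.636, -0.019]
contact_force: [-0.0, -0.7, -2.8]
opening: 0.0207
grip_force: 88.1
```

>>> {"fn": "jog_arm", "kwargs": {
  "plan": [
    [-0.58,-0.52,0.22,0.017,-0.079,0.047,-1],
    [-0.59,-0.5,0.26,0.017,-0.079,0.047,-1],
    [-0.59,-0.47,0.3,0.017,-0.079,0.047,-1],
    [0,0,0,0,0,0,-1],
    [0,0,0,0,0,0,-1]
  ]
}}

```text
t: 16.95
tool_pos: [0.6054, -0.0204, 0.1352]
tool_rot: [0.068, 2.453, -0.024]
contact_force: [-0.2, 1.0, -0.3]
opening: 0.021
grip_force: 88.2
```

```bash
python3 - <<'E'
from h import *
go(*pose(0,-46,60,40))
a,d=save('top','top5'); b,d2=save('side','side5')
o=ctrl.get_obs(); F=R.from_rotvec(o['tool_rot']).as_matrix(); e=o['tool_pos']+F@EYE
print('eye',e)
pts=[e+F@np.array([sx*.027,sy*.013,sz]) for sx in(-1,1) for sy in(-1,1) for sz in(-.003,)]+[e+F@np.array(q) for q in((.036,.022,0),(.036,-.022,0),(-.07,.022,0),(-.07,-.022,0))]
out=[]
for n,im in(('top',a),('side',b)):
    u,v=proj(n,e).astype(int); s=40; c=cv2.resize(im[v-s:v+s,u-s:u+s],(400,400),interpolation=cv2.INTER_CUBIC)
    for p in pts:
        q=((proj(n,p)-[u-s,v-s]+.5)*5).astype(int); cv2.circle(c,tuple(int(k) for k in q),3,(255,0,255),1)
    out.append(c)
cv2.imwrite('pics/crop5.png',np.hstack(out)[:,:,::-1])
E
```

```text
t 16.9 q [-0.2  -0.29  2.2   0.18  0.55 -1.83] pos [ 0.6054 -0.0204  0.1352] open 0.021 F [-0.2  1.  -0.3] grip 88.2
 turn units [-0.002 -0.013 -0.002] deg 0.6 | shift before turn [-0.28  0.   -0.12] | after turn [-0.28  0.   -0.12]
eye [ 0.57083447 -0.01838891  0.09187442]
```

View pics/crop5.png

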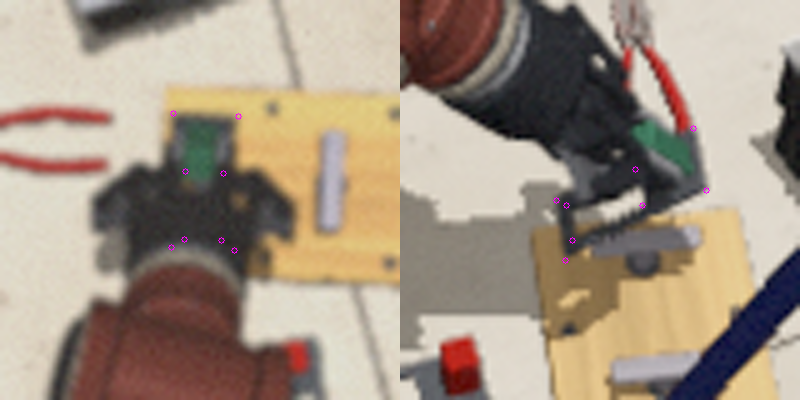

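The overlay matches the held plate in both views, and the three eye edges visible line up with it. Now I thread the eye over the head: down, then slide.

```bash
python3 - <<'E'
from h import *
rows((5,pose(0,-46,15,40)),(5,pose(0,-11,15,40)))
E
```

```text
t 17.1 pos [ 0.6063 -0.0203  0.1368] F [-0.   0.3 -0.9] open 0.0209 q [-0.2  -0.29  2.2   0.18  0.55 -1.83]
[0.25, -0.0, 0.33] [-0.0, -0.002, -0.0]
[0.25, -0.0, 0.33] [-0.0, -0.002, -0.0]
[0.25, -0.0, 0.33] [-0.0, -0.002, -0.0]
[0.25, -0.0, 0.33] [-0.0, -0.002, -0.0]
[0.25, -0.0, 0.33] [-0.0, -0.002, -0.0]
--
[-0.27, -0.0, 0.22] [0.0, 0.0, 0.0]
[-0.27, -0.0, 0.22] [0.0, 0.0, 0.0]
[-0.27, 0.0, 0.22] [0.0, 0.0, 0.0]
[-0.27, -0.0, 0.22] [0.0, 0.0, 0.0]
[-0.27, -0.0, 0.22] [0.0, 0.0, 0.0]
--
```

>>> {"fn": "jog_arm", "kwargs": {
  "plan": [
    [0.25,0,0.33,0,0,0,-1],
    [0.25,0,0.33,0,0,0,-1],
    [0.25,0,0.33,0,0,0,-1],
    [0.25,0,0.33,0,0,0,-1],
    [0.25,0,0.33,0,0,0,-1],
    [0,0,0,0,0,0,-1],
    [0,0,0,0,0,0,-1]
  ]
}}

```text
t: 17.75
tool_pos: [0.6086, -0.0208, 0.0958]
tool_rot: [0.068, 2.448, -0.025]
contact_force: [-0.1, 0.7, -1.3]
opening: 0.0208
grip_force: 88.2
```

```bash
python3 - <<'E'
from h import *
rows((5,pose(0,-11,15,40)))
E
```

```text
t 17.8 pos [ 0.6086 -0.0208  0.0958] F [-0.1  0.7 -1.3] open 0.0208 q [-0.2  -0.21  2.22  0.21  0.46 -1.87]
[-0.26, 0.0, 0.22] [-0.0, -0.001, -0.0]
[-0.26, 0.0, 0.22] [-0.0, -0.001, -0.0]
[-0.26, 0.0, 0.22] [-0.0, -0.001, -0.0]
[-0.26, 0.0, 0.22] [-0.0, -0.001, -0.0]
[-0.26, 0.0, 0.22] [-0.0, -0.001, -0.0]
--
```

>>> {"fn": "jog_arm", "kwargs": {
  "plan": [
    [-0.26,0,0.22,0,0,0,-1],
    [-0.26,0,0.22,0,0,0,-1],
    [-0.26,0,0.22,0,0,0,-1],
    [-0.26,0,0.22,0,0,0,-1],
    [-0.26,0,0.22,0,0,0,-1],
    [0,0,0,0,0,0,-1],
    [0,0,0,0,0,0,-1]
  ]
}}

```text
t: 18.45
tool_pos: [0.6428, -0.0227, 0.0958]
tool_rot: [0.068, 2.448, -0.025]
contact_force: [0.7, 0.6, -2.2]
opening: 0.0208
grip_force: 88.2
```

```bash
python3 - <<'E'
from h import *
rows(*seg(0,(-11,15,40),(-11,14,0),8))
E
```

```text
t 18.4 pos [ 0.6428 -0.0227  0.0958] F [ 0.7  0.6 -2.2] open 0.0208 q [-0.19 -0.12  2.14  0.2   0.44 -1.85]
[-0.04, 0.02, 0.39] [-0.002, 0.104, -0.002]
--
[-0.03, 0.0, 0.37] [0.0, 0.111, 0.0]
--
[-0.03, -0.0, 0.37] [-0.0, 0.111, -0.0]
--
[-0.03, 0.0, 0.37] [0.0, 0.111, -0.0]
--
[-0.03, -0.0, 0.37] [-0.0, 0.111, -0.0]
--
[-0.03, 0.0, 0.37] [-0.0, 0.111, 0.0]
--
[-0.04, -0.0, 0.37] [0.0, 0.111, -0.0]
--
[-0.04, -0.0, 0.37] [-0.0, 0.111, 0.0]
--
```

>>> {"fn": "jog_arm", "kwargs": {
  "plan": [
    [-0.04,0,0.39,0,0.104,0,-1],
    [-0.03,0,0.37,0,0.111,0,-1],
    [-0.03,0,0.37,0,0.111,0,-1],
    [-0.03,0,0.37,0,0.111,0,-1],
    [-0.03,0,0.37,0,0.111,0,-1],
    [0,0,0,0,0,0,-1],
    [0,0,0,0,0,0,-1]
  ]
}}

```text
t: 19.15
tool_pos: [0.6639, -0.0238, 0.0651]
tool_rot: [0.08, 2.877, -0.011]
contact_force: [0.1, -0.1, -2.2]
opening: 0.0207
grip_force: 88.1
```

```bash
python3 - <<'E'
from h import *
rows(*seg(0,(-11,14.4,15),(-11,14,0),3))
E
```

```text
t 19.1 pos [ 0.6639 -0.0238  0.0651] F [ 0.1 -0.1 -2.2] open 0.0207 q [-0.16  0.15  1.82  0.03  0.91 -1.69]
[-0.06, 0.02, 0.36] [-0.001, 0.113, -0.003]
--
[-0.04, -0.0, 0.37] [0.0, 0.111, -0.0]
--
[-0.04, -0.0, 0.37] [-0.0, 0.111, 0.0]
--
```

Nothing touched. Next: lay it flat, shift it back 16 mm to centre, then lower it.

>>> {"fn": "jog_arm", "kwargs": {
  "plan": [
    [-0.06,0,0.36,0,0.113,0,-1],
    [-0.04,0,0.37,0,0.111,0,-1],
    [-0.04,0,0.37,0,0.111,0,-1],
    [0,0,0,0,0,0,-1],
    [0,0,0,0,0,0,-1]
  ]
}}

```text
t: 19.65
tool_pos: [0.6698, -0.0241, 0.0439]
tool_rot: [0.087, 3.14, -0.0]
contact_force: [0.2, 0.7, -2.0]
opening: 0.021
grip_force: 88.1
```

```bash
python3 - <<'E'
from h import *
rows((3,pose(0,-27,14,0)),(2,pose(0,-27,3,0)))
E
```

```text
t 19.6 pos [ 0.6698 -0.0241  0.0439] F [ 0.2  0.7 -2. ] open 0.021 q [-0.15  0.33  1.63  0.    1.18 -1.66]
[0.26, 0.0, -0.0] [0.0, 0.0, -0.001]
[0.26, 0.0, -0.0] [0.0, 0.0, -0.001]
[0.26, 0.0, -0.0] [0.0, 0.0, -0.001]
--
[0.0, 0.0, 0.27] [0.0, 0.0, 0.0]
[0.0, 0.0, 0.27] [0.0, 0.0, 0.0]
--
```

>>> {"fn": "jog_arm", "kwargs": {
  "plan": [
    [0.26,0,0,0,0,0,-1],
    [0.26,0,0,0,0,0,-1],
    [0.26,0,0,0,0,0,-1],
    [0,0,0.27,0,0,0,-1],
    [0,0,0.25,0,0,0,-1],
    [0,0,0.05,0,0,0,-1],
    [0,0,0,0,0,0,-1],
    [0,0,0,0,0,0,-1]
  ]
}}

```text
t: 20.45
tool_pos: [0.6549, -0.0234, 0.033]
tool_rot: [-0.087, -3.14, 0.0]
contact_force: [-0.4, 0.3, 1.5]
opening: 0.0208
grip_force: 88.7
```

```bash
python3 - <<'E'
from h import *
rows((1,pose(0,-27,3,0)))
E
```

```text
t 20.4 pos [ 0.6549 -0.0234  0.033 ] F [-0.4  0.3  1.5] open 0.0208 q [-0.15  0.31  1.67 -0.    1.16 -1.66]
[0.04, 0.02, 0.0] [-0.0, -0.001, -0.003]
--
```

>>> {"fn": "jog_arm", "kwargs": {
  "plan": [
    [0,0,0,0,0,0,0.1],
    [0,0,0,0,0,0,0.1],
    [0,0,0,0,0,0,0.1],
    [0,0,-1,0,0,0,0.1],
    [0,0,-1,0,0,0,0.1],
    [0,0,-1,0,0,0,0.1],
    [0,0,-1,0,0,0,0.1],
    [0,0,-1,0,0,0,0.5]
  ]
}}

```text
t: 21.25
tool_pos: [0.655, -0.0234, 0.1338]
tool_rot: [-0.087, -3.14, 0.0]
contact_force: [1.4, 0.8, -0.3]
opening: 0.0601
grip_force: 0.0
```

>>> {"fn": "jog_arm", "kwargs": {
  "plan": [
    [1,0.5,-0.5,0,0,0,1],
    [1,0.8,-0.5,0,0,0,1],
    [1,0.8,0,0,0,0,1],
    [1,0.8,0,0,0,0,1],
    [1,0.8,0,0,0,0,1],
    [1,0.8,0,0,0,0,1],
    [1,0.8,0,0,0,0,1],
    [1,0.8,0,0,0,0,1]
  ]
}}

```text
t: 22.05
tool_pos: [0.5013, 0.1079, 0.1531]
tool_rot: [0.088, 3.14, -0.0]
contact_force: [-0.3, 0.2, -0.2]
opening: 0.085
grip_force: 0.0
```

```bash
python3 - <<'E'
from h import *
a,da=save('top','top6'); b,db=save('side','side6')
out=[]
for n,im,d in(('top',a,da),('side',b,db)):
    u,v=proj(n,[.597,-.02,.03]).astype(int); s=40
    out.append(cv2.resize(im[v-s:v+s,u-s:u+s],(400,400),interpolation=cv2.INTER_CUBIC))
    for c in('red','green','yellow'):
        for ar,ce,p in blobs(n,im,d,c,smin=90,vmin=40):
            tp=p[p[:,2]>.042]
            if len(tp)>8: print(n,c,ar,ce,'top',tp.mean(0).round(4))
for c,p in dict(r=(.468,-.081),y=(.454,-.275)).items(): print(c,*plate('side',b,db,p))
cv2.imwrite('pics/crop6.png',np.hstack(out)[:,:,::-1])
E
```

```text
top red 44 [335.  198.1] top [ 0.4693 -0.08    0.0471]
top green 19 [318.1 145.4] top [ 0.6532 -0.0205  0.0647]
top yellow 42 [389.7 202. ] top [ 0.4537 -0.2728  0.0476]
side red 83 [314.6 222.8] top [ 0.4681 -0.0822  0.0473]
side green 65 [368.9 196.1] top [ 0.6527 -0.0276  0.059 ]
side yellow 60 [320.6 284. ] top [ 0.455  -0.2778  0.0478]
r 171 [ 0.4294 -0.0868] [0.101 0.041] 6.2 [304. 230.]
y 580 [ 0.4033 -0.3081] [0.074 0.158] 94.1 [305.3 306.1]
```

View pics/crop6.png

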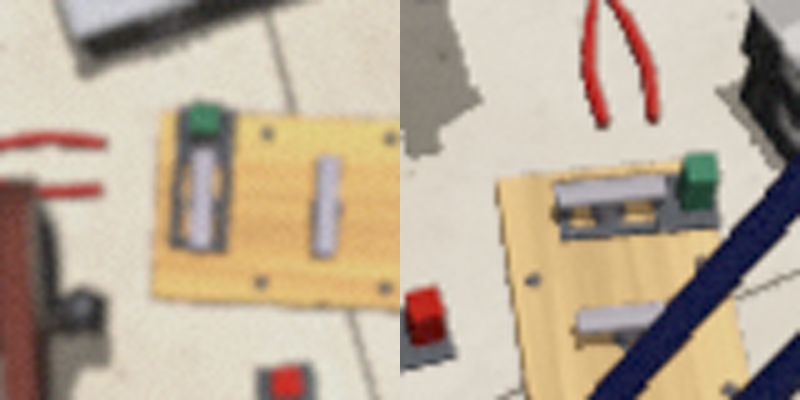

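The green plate lies flat on stud_0 at (203,195), with the head over both rims. Its post measures (.653,-.021), where (.653,-.023) was expected. The red plate is next.

```bash
python3 - <<'E'
from h import *
F=frame(np.deg2rad(6.1),0,1)
rows((9,(np.array([.4686,-.081,.09]),F)),(4,(np.array([.4686,-.081,.0145]),F)))
E
```

```text
t 22.1 pos [0.5003 0.1089 0.1528] F [0.4 0.4 0.4] open 0.0855 q [ 0.07 -0.16  1.95  0.    1.35 -1.45]
[0.12, -1.06, 0.35] [0.0, -0.0, -0.023]
[0.14, -1.06, 0.35] [0.0, -0.0, -0.023]
[0.16, -1.06, 0.35] [0.0, -0.0, -0.023]
[0.18, -1.05, 0.35] [0.0, -0.0, -0.023]
[0.19, -1.05, 0.35] [0.0, -0.0, -0.023]
[0.21, -1.05, 0.35] [0.0, -0.0, -0.023]
[0.23, -1.04, 0.35] [0.0, -0.0, -0.023]
[0.25, -1.04, 0.35] [0.0, -0.0, -0.023]
[0.27, -1.03, 0.35] [0.0, -0.0, -0.023]
--
[0.0, 0.0, 0.94] [0.0, 0.0, 0.0]
[0.0, 0.0, 0.94] [0.0, 0.0, 0.0]
[0.0, 0.0, 0.94] [0.0, 0.0, 0.0]
[0.0, 0.0, 0.94] [0.0, 0.0, 0.0]
--
```

>>> {"fn": "jog_arm", "kwargs": {
  "plan": [
    [0.12,-1,0.35,0,0,-0.023,1],
    [0.14,-1,0.35,0,0,-0.023,1],
    [0.16,-1,0.35,0,0,-0.023,1],
    [0.18,-1,0.35,0,0,-0.023,1],
    [0.19,-1,0.35,0,0,-0.023,1],
    [0.21,-1,0.35,0,0,-0.023,1],
    [0.23,-1,0.35,0,0,-0.023,1],
    [0.25,-1,0.35,0,0,-0.023,1]
  ]
}}

```text
t: 22.95
tool_pos: [0.474, -0.0545, 0.0971]
tool_rot: [-0.14, 3.138, -0.001]
contact_force: [-0.8, -0.6, -0.3]
opening: 0.0852
grip_force: 0.0
```

>>> {"fn": "jog_arm", "kwargs": {
  "plan": [
    [0.2,-0.7,0.2,0,0,-0.023,1],
    [0.07,-0.74,0.15,0,0,0,1],
    [0,0,0,0,0,0,1],
    [0,0,0,0,0,0,1]
  ]
}}

```text
t: 23.35
tool_pos: [0.4715, -0.0825, 0.0903]
tool_rot: [-0.166, 3.137, 0.0]
contact_force: [1.2, 0.3, 0.0]
opening: 0.0854
grip_force: 0.0
```

```bash
python3 - <<'E'
from h import *
go(np.array([.4686,-.081,.0145]),frame(np.deg2rad(6.1),0,1))
E
```

```text
t 23.4 q [-0.33 -0.17  2.07  0.    1.24 -2.01] pos [ 0.4715 -0.0825  0.0903] open 0.0854 F [1.2 0.3 0. ] grip 0.0
 turn units [ 0.     0.    -0.001] deg 0.0 | shift before turn [0.14 0.09 3.79] | after turn [0.14 0.09 3.79]
```

>>> {"fn": "jog_arm", "kwargs": {
  "plan": [
    [0.1,0.09,0.9,0,0,0,1],
    [0,0,0.9,0,0,0,1],
    [0,0,0.9,0,0,0,1],
    [0,0,0.9,0,0,0,1],
    [0,0,0.19,0,0,0,1],
    [0,0,0,0,0,0,1],
    [0,0,0,0,0,0,-1],
    [0,0,0,0,0,0,-1]
  ],
  "grip_force": 90
}}

```text
t: 24.15
tool_pos: [0.47, -0.0808, 0.0156]
tool_rot: [-0.168, 3.135, -0.002]
contact_force: [-0.4, 0.6, 0.4]
opening: 0.0591
grip_force: 0.0
```

>>> {"fn": "jog_arm", "kwargs": {
  "plan": [
    [0,0,0,0,0,0,-1],
    [0,0,0,0,0,0,-1],
    [0,0,0,0,0,0,-1],
    [0,0,0,0,0,0,-1],
    [0,0,0,0,0,0,-1],
    [0,0,0,0,0,0,-1],
    [0,0,0,0,0,0,-1]
  ]
}}

```text
t: 24.85
tool_pos: [0.4695, -0.0809, 0.015]
tool_rot: [-0.168, 3.136, -0.001]
contact_force: [-0.6, 0.5, 6.0]
opening: 0.0208
grip_force: 88.5
```

>>> {"fn": "jog_arm", "kwargs": {
  "plan": [
    [0,0,-1,0,0,0,-1],
    [0,0,-1,0,0,0,-1],
    [0,0,-1,0,0,0,-1],
    [0,0,-1,0,0,0,-1],
    [0,0,-1,0,0,0,-1],
    [0,0,0,0,0,0,-1]
  ]
}}

```text
t: 25.45
tool_pos: [0.4702, -0.0811, 0.1162]
tool_rot: [-0.168, 3.134, -0.003]
contact_force: [-0.0, -0.5, -1.9]
opening: 0.0211
grip_force: 88.1
```

```bash
python3 - <<'E'
from h import *
rows((8,pose(1,-46,60,40)))
E
```

```text
t 25.4 pos [ 0.4702 -0.0811  0.1162] F [-0.  -0.5 -1.9] open 0.0211 q [-0.33 -0.21  2.06 -0.    1.29 -2.  ]
[-0.81, -0.27, -0.15] [0.009, -0.11, 0.025]
[-0.83, -0.25, -0.08] [0.009, -0.11, 0.025]
[-0.83, -0.24, -0.0] [0.009, -0.11, 0.025]
[-0.84, -0.22, 0.07] [0.009, -0.11, 0.025]
[-0.83, -0.2, 0.15] [0.009, -0.11, 0.025]
[-0.82, -0.19, 0.22] [0.009, -0.11, 0.025]
[-0.8, -0.17, 0.29] [0.009, -0.11, 0.025]
[-0.78, -0.15, 0.36] [0.009, -0.11, 0.025]
--
```

>>> {"fn": "jog_arm", "kwargs": {
  "plan": [
    [-0.81,-0.27,-0.15,0.009,-0.11,0.025,-1],
    [-0.83,-0.25,-0.08,0.009,-0.11,0.025,-1],
    [-0.83,-0.24,0,0.009,-0.11,0.025,-1],
    [-0.84,-0.22,0.07,0.009,-0.11,0.025,-1],
    [-0.83,-0.2,0.15,0.009,-0.11,0.025,-1],
    [-0.82,-0.19,0.22,0.009,-0.11,0.025,-1],
    [-0.8,-0.17,0.29,0.009,-0.11,0.025,-1],
    [-0.78,-0.15,0.36,0.009,-0.11,0.025,-1]
  ]
}}

```text
t: 26.25
tool_pos: [0.6018, -0.1094, 0.1352]
tool_rot: [0.071, 2.449, -0.024]
contact_force: [0.3, 1.3, -3.0]
opening: 0.0206
grip_force: 88.1
```

>>> {"fn": "jog_arm", "kwargs": {
  "plan": [
    [0,0,0,0,0,0,-1],
    [0,0,0,0,0,0,-1],
    [0,0,0,0,0,0,-1]
  ]
}}

```text
t: 26.55
tool_pos: [0.6023, -0.1093, 0.1371]
tool_rot: [0.069, 2.451, -0.025]
contact_force: [0.0, 0.3, -1.2]
opening: 0.0208
grip_force: 88.2
```

```bash
cat >> h.py <<'E'
def overlay(name):
    a,_=save('top','t'+name); b,_=save('side','s'+name)
    o=ctrl.get_obs(); F=R.from_rotvec(o['tool_rot']).as_matrix(); e=o['tool_pos']+F@EYE
    pts=[e+F@np.array([sx*.027,sy*.013,-.003]) for sx in(-1,1) for sy in(-1,1)]+[e+F@np.array(q) for q in((.036,.022,0),(.036,-.022,0),(-.07,.022,0),(-.07,-.022,0))]
    out=[]
    for n,im in(('top',a),('side',b)):
        u,v=proj(n,e).astype(int); s=40; c=cv2.resize(im[v-s:v+s,u-s:u+s],(400,400),interpolation=cv2.INTER_CUBIC)
        for p in pts: cv2.circle(c,tuple(int(k) for k in (proj(n,p)-[u-s,v-s]+.5)*5),3,(255,0,255),1)
        out.append(c)
    cv2.imwrite(f'pics/{name}.png',np.hstack(out)[:,:,::-1])
E
python3 - <<'E'
from h import *
overlay('crop7')
rows((5,pose(1,-46,15,40)))
E
```

```text
t 26.6 pos [ 0.6028 -0.1095  0.1381] F [ 0.1 -0.  -2.4] open 0.0208 q [-0.4  -0.27  2.18  0.39  0.6  -2.17]
[0.26, -0.0, 0.33] [-0.001, -0.002, -0.001]
[0.26, -0.0, 0.33] [-0.001, -0.002, -0.001]
[0.26, -0.0, 0.33] [-0.001, -0.002, -0.001]
[0.26, -0.0, 0.33] [-0.001, -0.002, -0.001]
[0.26, -0.0, 0.33] [-0.001, -0.002, -0.001]
--
```

View pics/crop7.png

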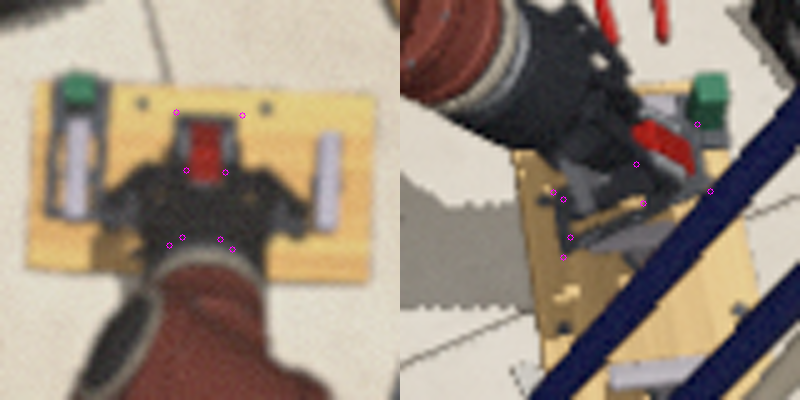

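The overlay fits the plate again, and the gripper's knuckles stay about 65 mm from its axis while the neighbouring post is 79 mm away. Going on.

>>> {"fn": "jog_arm", "kwargs": {
  "plan": [
    [0.26,0,0.33,0,0,0,-1],
    [0.26,0,0.33,0,0,0,-1],
    [0.26,0,0.33,0,0,0,-1],
    [0.26,0,0.33,0,0,0,-1],
    [0.26,0,0.33,0,0,0,-1],
    [0,0,0,0,0,0,-1],
    [0,0,0,0,0,0,-1]
  ]
}}

```text
t: 27.35
tool_pos: [0.6037, -0.1096, 0.0955]
tool_rot: [0.069, 2.449, -0.025]
contact_force: [-0.0, 0.0, -1.4]
opening: 0.0206
grip_force: 88.2
```

```bash
python3 - <<'E'
from h import *
rows((5,pose(1,-11,15,40)))
E
```

```text
t 27.4 pos [ 0.6037 -0.1096  0.0955] F [-0.   0.  -1.4] open 0.0206 q [-0.4  -0.19  2.2   0.45  0.51 -2.24]
[-0.27, -0.0, 0.22] [-0.001, -0.002, -0.001]
[-0.27, -0.0, 0.22] [-0.001, -0.002, -0.001]
[-0.27, -0.0, 0.22] [-0.001, -0.002, -0.001]
[-0.27, -0.0, 0.22] [-0.001, -0.002, -0.001]
[-0.27, -0.0, 0.23] [-0.001, -0.002, -0.001]
--
```

>>> {"fn": "jog_arm", "kwargs": {
  "plan": [
    [-0.27,0,0.22,0,0,0,-1],
    [-0.27,0,0.22,0,0,0,-1],
    [-0.27,0,0.22,0,0,0,-1],
    [-0.27,0,0.22,0,0,0,-1],
    [-0.27,0,0.22,0,0,0,-1],
    [0,0,0,0,0,0,-1],
    [0,0,0,0,0,0,-1]
  ]
}}

```text
t: 28.05
tool_pos: [0.6387, -0.1115, 0.096]
tool_rot: [0.069, 2.449, -0.025]
contact_force: [0.3, 0.8, -2.7]
opening: 0.021
grip_force: 88.2
```

```bash
python3 - <<'E'
from h import *
rows(*seg(1,(-11,15,40),(-11,14,0),8))
E
```

```text
t 28.1 pos [ 0.6387 -0.1115  0.096 ] F [ 0.3  0.8 -2.7] open 0.021 q [-0.37 -0.1   2.12  0.43  0.49 -2.21]
[-0.02, -0.01, 0.39] [-0.002, 0.103, -0.003]
--
[-0.03, 0.0, 0.37] [0.0, 0.111, 0.0]
--
[-0.03, 0.0, 0.37] [-0.0, 0.111, -0.0]
--
[-0.03, -0.0, 0.37] [0.0, 0.111, -0.0]
--
[-0.03, -0.0, 0.37] [-0.0, 0.111, -0.0]
--
[-0.03, -0.0, 0.37] [-0.0, 0.111, 0.0]
--
[-0.04, 0.0, 0.37] [0.0, 0.111, -0.0]
--
[-0.04, 0.0, 0.37] [-0.0, 0.111, 0.0]
--
```

>>> {"fn": "jog_arm", "kwargs": {
  "plan": [
    [-0.02,0,0.39,0,0.103,0,-1],
    [-0.03,0,0.37,0,0.111,0,-1],
    [-0.03,0,0.37,0,0.111,0,-1],
    [-0.03,0,0.37,0,0.111,0,-1],
    [-0.03,0,0.37,0,0.111,0,-1],
    [0,0,0,0,0,0,-1],
    [0,0,0,0,0,0,-1]
  ]
}}

```text
t: 28.75
tool_pos: [0.6595, -0.1126, 0.0651]
tool_rot: [0.081, 2.877, -0.01]
contact_force: [0.2, 0.5, -2.5]
opening: 0.0208
grip_force: 88.1
```

```bash
python3 - <<'E'
from h import *
rows(*seg(1,(-11,14.4,15),(-11,14,0),3))
E
```

```text
t 28.8 pos [ 0.6595 -0.1126  0.0651] F [ 0.2  0.5 -2.5] open 0.0208 q [-0.31  0.16  1.81  0.08  0.92 -1.86]
[-0.06, -0.01, 0.36] [-0.001, 0.113, -0.004]
--
[-0.04, 0.0, 0.37] [0.0, 0.111, -0.0]
--
[-0.04, 0.0, 0.37] [-0.0, 0.111, 0.0]
--
```

>>> {"fn": "jog_arm", "kwargs": {
  "plan": [
    [-0.06,0,0.36,0,0.113,0,-1],
    [-0.04,0,0.37,0,0.111,0,-1],
    [-0.04,0,0.37,0,0.111,0,-1],
    [0,0,0,0,0,0,-1],
    [0,0,0,0,0,0,-1]
  ]
}}

```text
t: 29.25
tool_pos: [0.6655, -0.113, 0.044]
tool_rot: [0.089, 3.14, 0.001]
contact_force: [0.5, -0.5, -2.1]
opening: 0.0209
grip_force: 88.1
```

>>> {"fn": "jog_arm", "kwargs": {
  "plan": [
    [0.26,0,0,0,0,0,-1],
    [0.26,0,0,0,0,0,-1],
    [0.26,0,0,0,0,0,-1],
    [0,0,0.27,0,0,0,-1],
    [0,0,0.25,0,0,0,-1],
    [0,0,0.05,0,0,0,-1],
    [0,0,0,0,0,0,-1],
    [0,0,0,0,0,0,-1]
  ]
}}

```text
t: 30.05
tool_pos: [0.6505, -0.1123, 0.033]
tool_rot: [-0.089, -3.139, 0.0]
contact_force: [-1.6, -0.8, 1.1]
opening: 0.0204
grip_force: 88.7
```

```bash
python3 - <<'E'
from h import *
rows((1,pose(1,-27,3,0)))
E
```

```text
t 30.1 pos [ 0.6505 -0.1123  0.033 ] F [-1.6 -0.8  1.1] open 0.0204 q [-0.28  0.32  1.66 -0.    1.16 -1.8 ]
[0.03, -0.0, 0.0] [-0.0, -0.001, -0.005]
--
```

>>> {"fn": "jog_arm", "kwargs": {
  "plan": [
    [0,0,0,0,0,0,0.1],
    [0,0,0,0,0,0,0.1],
    [0,0,0,0,0,0,0.1],
    [0,0,-1,0,0,0,0.1],
    [0,0,-1,0,0,0,0.1],
    [0,0,-1,0,0,0,0.1],
    [0,0,-1,0,0,0,0.1],
    [0,0,-1,0,0,0,0.5]
  ]
}}

```text
t: 30.85
tool_pos: [0.6506, -0.1123, 0.1339]
tool_rot: [-0.089, -3.14, 0.0]
contact_force: [0.6, 0.2, -0.3]
opening: 0.06
grip_force: 0.0
```

>>> {"fn": "jog_arm", "kwargs": {
  "plan": [
    [1,0.5,-0.5,0,0,0,1],
    [1,0.8,-0.5,0,0,0,1],
    [1,0.8,0,0,0,0,1],
    [1,0.8,0,0,0,0,1],
    [1,0.8,0,0,0,0,1],
    [1,0.8,0,0,0,0,1],
    [1,0.8,0,0,0,0,1],
    [1,0.8,0,0,0,0,1]
  ]
}}

```text
t: 31.65
tool_pos: [0.4971, 0.0192, 0.1532]
tool_rot: [0.089, 3.14, -0.0]
contact_force: [0.2, 0.0, -0.4]
opening: 0.0857
grip_force: 0.0
```

```bash
python3 - <<'E'
from h import *
a,da=save('top','top8'); b,db=save('side','side8')
for n,im,d in(('top',a,da),('side',b,db)):
    for c in('red','green','yellow'):
        for ar,ce,p in blobs(n,im,d,c,smin=90,vmin=40):
            tp=p[p[:,2]>.042]
            if len(tp)>8: print(n,c,ar,ce,'top',tp.mean(0).round(4))
out=[]
for n,im,p,s in(('top',a,[.597,-.07,.03],40),('side',b,[.43,-.27,.01],32),('top',a,[.43,-.27,.01],32)):
    u,v=proj(n,p).astype(int); out.append(cv2.resize(im[v-s:v+s,u-s:u+s],(266,266),interpolation=cv2.INTER_CUBIC))
    print(n,u,v)
cv2.imwrite('pics/crop8.png',np.hstack(out)[:,:,::-1])
E
```

```text
top red 45 [343.1 147. ] top [ 0.6474 -0.1099  0.0628]
top green 20 [318.4 145.5] top [ 0.6528 -0.0215  0.0651]
top yellow 40 [389.9 201.9] top [ 0.4536 -0.2726  0.047 ]
side red 44 [375.  222.5] top [ 0.6508 -0.1209  0.0581]
side green 65 [369.  196.1] top [ 0.6531 -0.0282  0.0609]
side yellow 60 [320.6 284. ] top [ 0.4551 -0.2772  0.0473]
top 332 162
side 312 285
top 387 208
```

View pics/crop8.png

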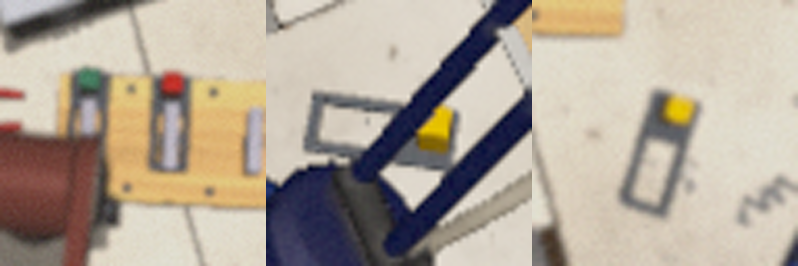

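Red is parked on stud_1, with the head over both rims in the left crop. In the right crop yellow is unmoved: rim end at (641,206), post end at (678,98). I'll get its heading and check clearance to the lamp.

```bash
python3 - <<'E'
from h import *
r=onz('top',381.35,225.57,.006); p=onz('top',390.13,199.58,.006); print(r,p,np.linalg.norm(p-r),np.rad2deg(np.arctan2(*(p-r)[[1,0]])))
P=cloud('top',np.load('pics/top8.npy')); Q=cloud('side',np.load('pics/side8.npy'))
for C in(P,Q):
    m=(C[...,2]>.1)&(C[...,2]<1)&(C[...,0]>.2)&(C[...,0]<.9)&(C[...,1]<-.15)&(C[...,1]>-.75)
    q=C[m]; 
    for y in np.arange(-.15,-.75,-.1):
        s=q[(q[:,1]<y)&(q[:,1]>y-.1)]
        if len(s): print(round(y,2),len(s),s.min(0).round(2),s.max(0).round(2))
yaw=np.arctan2(*(p-r)[[1,0]]); F=frame(yaw,0,1)
rows((16,(np.array([.454,-.274,.10]),F)),)
E
```

```text
[ 0.37012275 -0.24624438  0.006     ] [ 0.46387817 -0.27949778  0.006     ] 0.09947796840566012 -19.528703355207007
-0.15 1426 [ 0.77 -0.25  0.1 ] [ 0.9  -0.15  0.34]
-0.25 530 [ 0.2  -0.35  0.13] [ 0.9  -0.25  0.31]
-0.35 8195 [ 0.2  -0.45  0.1 ] [ 0.9  -0.35  0.9 ]
-0.45 10572 [ 0.2  -0.55  0.1 ] [ 0.9  -0.45  0.9 ]
-0.55 15324 [ 0.2  -0.65  0.1 ] [ 0.9  -0.55  0.76]
-0.65 11820 [ 0.2  -0.75  0.1 ] [ 0.68 -0.65  0.67]
-0.15 2419 [ 0.77 -0.25  0.1 ] [ 0.9  -0.15  0.34]
-0.25 829 [ 0.32 -0.35  0.24] [ 0.9  -0.25  0.31]
-0.35 7066 [ 0.27 -0.45  0.1 ] [ 0.9  -0.35  0.89]
-0.45 25419 [ 0.25 -0.55  0.1 ] [ 0.9  -0.45  0.9 ]
-0.55 12701 [ 0.27 -0.63  0.1 ] [ 0.9  -0.55  0.72]
t 31.8 pos [0.4961 0.0201 0.1528] F [0.1 0.6 0.8] open 0.0853 q [-0.11 -0.2   1.98  0.    1.36 -1.63]
[0.08, -0.93, 0.16] [0.0, -0.0, 0.023]
[0.06, -0.93, 0.16] [0.0, -0.0, 0.023]
[0.05, -0.93, 0.16] [0.0, -0.0, 0.023]
[0.03, -0.93, 0.16] [0.0, -0.0, 0.023]
[0.01, -0.93, 0.16] [0.0, -0.0, 0.023]
[-0.0, -0.93, 0.16] [0.0, -0.0, 0.023]
[-0.02, -0.93, 0.16] [0.0, -0.0, 0.023]
[-0.03, -0.93, 0.16] [0.0, -0.0, 0.023]
[-0.05, -0.93, 0.16] [0.0, -0.0, 0.023]
[-0.07, -0.93, 0.16] [0.0, -0.0, 0.023]
[-0.08, -0.92, 0.16] [0.0, -0.0, 0.023]
[-0.1, -0.92, 0.16] [0.0, -0.0, 0.023]
[-0.12, -0.92, 0.16] [0.0, -0.0, 0.023]
[-0.13, -0.92, 0.16] [0.0, -0.0, 0.023]
[-0.15, -0.92, 0.16] [0.0, -0.0, 0.023]
[-0.17, -0.91, 0.16] [0.0, -0.0, 0.023]
--
```

```bash
python3 - <<'E'
from h import *
for n in('top','side'):
    C=cloud(n,np.load(f'pics/{n}8.npy'))
    m=(C[...,2]>.08)&(C[...,2]<1)&(C[...,1]<-.12)&(C[...,0]>.05)&(C[...,0]<.77)
    q=C[m]; d=np.hypot(q[:,0]-.454,q[:,1]+.274)
    for lo,hi in((.08,.2),(.2,.35),(.35,.6),(.6,1)):
        k=(q[:,2]>lo)&(q[:,2]<hi)
        if k.any(): j=np.argsort(d[k])[:400:80]; print(n,lo,q[k][j].round(3).tolist())
        # points near the arm's vertical plane
        ax=np.array([.454,-.274])/np.hypot(.454,.274); s=q[:,:2]@ax; l=np.abs(q[:,0]*ax[1]-q[:,1]*ax[0])
        k=k&(s<.6)&(s>.15)&(l<.12)
        if k.any(): print('  plane',k.sum(),q[k][::max(1,k.sum()//4)].round(2).tolist())
E
```

```text
top 0.08 [[0.37, -0.365, 0.197], [0.366, -0.376, 0.087], [0.382, -0.398, 0.093], [0.315, -0.356, 0.081], [0.399, -0.442, 0.093]]
  plane 27 [[0.15, -0.2, 0.08], [0.15, -0.22, 0.09], [0.15, -0.2, 0.08], [0.15, -0.22, 0.1], [0.14, -0.19, 0.08]]
top 0.2 [[0.379, -0.367, 0.213], [0.353, -0.354, 0.238], [0.337, -0.344, 0.215], [0.342, -0.364, 0.267], [0.368, -0.398, 0.262]]
  plane 12 [[0.38, -0.37, 0.21], [0.36, -0.36, 0.21], [0.34, -0.34, 0.2], [0.34, -0.35, 0.25]]
top 0.35 [[0.372, -0.437, 0.495], [0.375, -0.442, 0.476], [0.37, -0.442, 0.464], [0.394, -0.454, 0.592], [0.392, -0.455, 0.594]]
top 0.6 [[0.506, -0.415, 0.805], [0.506, -0.424, 0.797], [0.492, -0.429, 0.784], [0.479, -0.433, 0.757], [0.482, -0.433, 0.765]]
side 0.08 [[0.425, -0.406, 0.085], [0.673, -0.453, 0.098], [0.681, -0.452, 0.099], [0.67, -0.472, 0.097], [0.165, -0.339, 0.1]]
  plane 30 [[0.15, -0.19, 0.08], [0.15, -0.2, 0.09], [0.16, -0.21, 0.09], [0.15, -0.22, 0.1], [0.15, -0.23, 0.1]]
side 0.2 [[0.354, -0.359, 0.259], [0.333, -0.364, 0.267], [0.696, -0.478, 0.255], [0.706, -0.472, 0.345], [0.705, -0.478, 0.324]]
  plane 2 [[0.34, -0.34, 0.25], [0.34, -0.35, 0.24]]
side 0.35 [[0.392, -0.449, 0.587], [0.406, -0.463, 0.589], [0.349, -0.443, 0.537], [0.324, -0.433, 0.524], [0.325, -0.439, 0.537]]
side 0.6 [[0.504, -0.417, 0.804], [0.504, -0.426, 0.805], [0.477, -0.433, 0.752], [0.507, -0.427, 0.81], [0.489, -0.433, 0.776]]
```

The nearest lamp point is about 0.12 m off the arm's plane, so it clears. Going to yellow.

>>> {"fn": "jog_arm", "kwargs": {
  "plan": [
    [0.08,-0.93,0.16,0,0,0.023,1],
    [0.06,-0.93,0.16,0,0,0.023,1],
    [0.05,-0.93,0.16,0,0,0.023,1],
    [0.03,-0.93,0.16,0,0,0.023,1],
    [0.01,-0.93,0.16,0,0,0.023,1],
    [0,-0.93,0.16,0,0,0.023,1],
    [-0.02,-0.93,0.16,0,0,0.023,1],
    [-0.03,-0.93,0.16,0,0,0.023,1]
  ]
}}

```text
t: 32.55
tool_pos: [0.4768, -0.1303, 0.1276]
tool_rot: [0.317, 3.125, -0.001]
contact_force: [0.7, 0.4, 0.4]
opening: 0.0856
grip_force: 0.0
```

>>> {"fn": "jog_arm", "kwargs": {
  "plan": [
    [-0.05,-0.93,0.16,0,0,0.023,1],
    [-0.07,-0.93,0.16,0,0,0.023,1],
    [-0.08,-0.92,0.16,0,0,0.023,1],
    [-0.1,-0.92,0.16,0,0,0.023,1],
    [-0.12,-0.92,0.16,0,0,0.023,1],
    [-0.13,-0.92,0.16,0,0,0.023,1],
    [-0.15,-0.92,0.16,0,0,0.023,1],
    [-0.17,-0.91,0.16,0,0,0.023,1]
  ]
}}

```text
t: 33.35
tool_pos: [0.4548, -0.2774, 0.102]
tool_rot: [0.542, 3.094, -0.001]
contact_force: [0.2, 0.3, -0.2]
opening: 0.0854
grip_force: 0.0
```

>>> {"fn": "jog_arm", "kwargs": {
  "plan": [
    [0,0,0,0,0,0,1],
    [0,0,0,0,0,0,1]
  ]
}}

```text
t: 33.55
tool_pos: [0.4547, -0.2762, 0.1019]
tool_rot: [-0.541, -3.094, -0.0]
contact_force: [0.4, -0.1, 0.1]
opening: 0.0856
grip_force: 0.0
```

```bash
python3 - <<'E'
from h import *
a,da=save('top','top9'); b,db=save('side','side9')
for n,im,d in(('top',a,da),('side',b,db)):
    for ar,ce,p in blobs(n,im,d,'yellow',smin=90,vmin=40):
        tp=p[p[:,2]>.042]
        if len(tp)>5: print(n,ar,ce,'top',tp.mean(0).round(4))
go(np.array([.454,-.274,.0145]),frame(np.deg2rad(-19.5),0,1))
E
```

```text
side 142 [241.   86.5] top [0.2765 0.5511 0.0559]
t 33.6 q [-0.68 -0.05  1.94 -0.    1.25 -1.91] pos [ 0.4548 -0.2755  0.102 ] open 0.0855 F [-0.4 -0.8 -0.6] grip 0.0
 turn units [-0.    -0.    -0.006] deg 0.3 | shift before turn [0.06 0.06 4.37] | after turn [0.06 0.06 4.37]
```

>>> {"fn": "jog_arm", "kwargs": {
  "plan": [
    [0.03,0.06,0.9,0,0,0,1],
    [0,0,0.9,0,0,0,1],
    [0,0,0.9,0,0,0,1],
    [0,0,0.9,0,0,0,1],
    [0,0,0.77,0,0,0,1],
    [0,0,0,0,0,0,1],
    [0,0,0,0,0,0,-1],
    [0,0,0,0,0,0,-1]
  ],
  "grip_force": 90
}}

```text
t: 34.45
tool_pos: [0.4552, -0.2749, 0.0156]
tool_rot: [0.54, 3.094, -0.002]
contact_force: [0.0, -0.2, -0.3]
opening: 0.059
grip_force: 0.0
```

>>> {"fn": "jog_arm", "kwargs": {
  "plan": [
    [0,0,0,0,0,0,-1],
    [0,0,0,0,0,0,-1],
    [0,0,0,0,0,0,-1],
    [0,0,0,0,0,0,-1],
    [0,0,0,0,0,0,-1],
    [0,0,0,0,0,0,-1],
    [0,0,0,0,0,0,-1]
  ]
}}

```text
t: 35.15
tool_pos: [0.4551, -0.2751, 0.0155]
tool_rot: [0.54, 3.094, -0.002]
contact_force: [-0.6, 1.0, 5.6]
opening: 0.0207
grip_force: 88.3
```

>>> {"fn": "jog_arm", "kwargs": {
  "plan": [
    [0,0,-1,0,0,0,-1],
    [0,0,-1,0,0,0,-1],
    [0,0,-1,0,0,0,-1],
    [0,0,-1,0,0,0,-1],
    [0,0,-1,0,0,0,-1],
    [0,0,0,0,0,0,-1]
  ]
}}

```text
t: 35.75
tool_pos: [0.4558, -0.2754, 0.1169]
tool_rot: [0.54, 3.091, -0.004]
contact_force: [1.0, -0.4, -0.9]
opening: 0.021
grip_force: 87.7
```

```bash
python3 - <<'E'
from h import *
rows((9,pose(2,-46,60,40)))
E
```

```text
t 35.8 pos [ 0.4558 -0.2754  0.1169] F [ 1.  -0.4 -0.9] open 0.021 q [-0.68 -0.07  1.93 -0.    1.27 -1.91]
[-0.61, 0.67, -0.13] [-0.015, -0.097, -0.04]
[-0.64, 0.65, -0.07] [-0.015, -0.097, -0.04]
[-0.66, 0.63, -0.02] [-0.015, -0.097, -0.04]
[-0.68, 0.61, 0.04] [-0.015, -0.097, -0.04]
[-0.69, 0.59, 0.1] [-0.015, -0.097, -0.04]
[-0.7, 0.56, 0.16] [-0.015, -0.097, -0.04]
[-0.7, 0.54, 0.22] [-0.015, -0.097, -0.04]
[-0.7, 0.52, 0.28] [-0.015, -0.097, -0.04]
[-0.69, 0.49, 0.34] [-0.015, -0.097, -0.04]
--
```

>>> {"fn": "jog_arm", "kwargs": {
  "plan": [
    [-0.61,0.67,-0.13,-0.015,-0.097,-0.04,-1],
    [-0.64,0.65,-0.07,-0.015,-0.097,-0.04,-1],
    [-0.66,0.63,-0.02,-0.015,-0.097,-0.04,-1],
    [-0.68,0.61,0.04,-0.015,-0.097,-0.04,-1],
    [-0.69,0.59,0.1,-0.015,-0.097,-0.04,-1],
    [-0.7,0.56,0.16,-0.015,-0.097,-0.04,-1],
    [-0.7,0.54,0.22,-0.015,-0.097,-0.04,-1],
    [-0.7,0.52,0.28,-0.015,-0.097,-0.04,-1]
  ]
}}

```text
t: 36.55
tool_pos: [0.5817, -0.2056, 0.1328]
tool_rot: [0.108, 2.525, -0.014]
contact_force: [0.6, 0.4, -1.9]
opening: 0.0213
grip_force: 87.8
```

>>> {"fn": "jog_arm", "kwargs": {
  "plan": [
    [-0.69,0.49,0.34,-0.015,-0.097,-0.04,-1],
    [0,0,0,0,0,0,-1],
    [0,0,0,0,0,0,-1],
    [0,0,0,0,0,0,-1]
  ]
}}

```text
t: 36.95
tool_pos: [0.5979, -0.1984, 0.1372]
tool_rot: [0.063, 2.452, -0.017]
contact_force: [0.6, -0.1, -1.4]
opening: 0.0206
grip_force: 87.9
```

```bash
python3 - <<'E'
from h import *
overlay('crop9')
rows((5,pose(2,-46,15,40)))
E
```

```text
t 37.0 pos [ 0.5982 -0.1986  0.1379] F [ 1.  -0.6 -1.2] open 0.0206 q [-0.59 -0.19  2.12  0.55  0.67 -2.45]
[0.26, -0.01, 0.33] [0.001, -0.002, -0.0]
[0.26, -0.01, 0.33] [0.001, -0.002, -0.0]
[0.26, -0.01, 0.33] [0.001, -0.002, -0.0]
[0.26, -0.01, 0.33] [0.001, -0.002, -0.0]
[0.26, -0.01, 0.33] [0.001, -0.002, -0.0]
--
```

View pics/crop9.png

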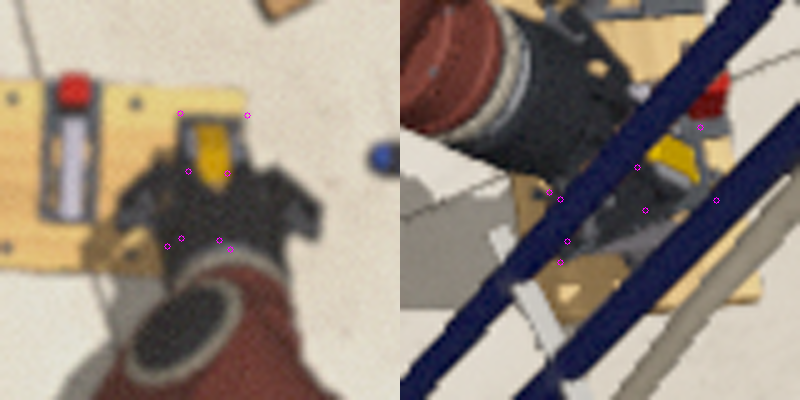

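The top view matches the earlier plates. The side view is partly hidden by the lamp but agrees. Threading now.

>>> {"fn": "jog_arm", "kwargs": {
  "plan": [
    [0.26,-0.01,0.33,0,0,0,-1],
    [0.26,-0.01,0.33,0,0,0,-1],
    [0.26,-0.01,0.33,0,0,0,-1],
    [0.26,0,0.33,0,0,0,-1],
    [0.26,0,0.33,0,0,0,-1],
    [0,0,0,0,0,0,-1],
    [0,0,0,0,0,0,-1]
  ]
}}

```text
t: 37.75
tool_pos: [0.5991, -0.1985, 0.0952]
tool_rot: [0.063, 2.45, -0.017]
contact_force: [1.4, -0.8, -0.7]
opening: 0.0209
grip_force: 87.9
```

```bash
python3 - <<'E'
from h import *
rows((5,pose(2,-11,15,40)))
E
```

```text
t 37.8 pos [ 0.5991 -0.1985  0.0952] F [ 1.4 -0.8 -0.7] open 0.0209 q [-0.59 -0.12  2.14  0.62  0.6  -2.53]
[-0.27, -0.01, 0.22] [0.001, -0.002, -0.0]
[-0.27, -0.01, 0.22] [0.001, -0.002, -0.0]
[-0.27, -0.01, 0.22] [0.001, -0.002, -0.0]
[-0.27, -0.01, 0.22] [0.001, -0.002, -0.0]
[-0.27, -0.01, 0.22] [0.001, -0.002, -0.0]
--
```

>>> {"fn": "jog_arm", "kwargs": {
  "plan": [
    [-0.27,-0.01,0.22,0,0,0,-1],
    [-0.27,-0.01,0.22,0,0,0,-1],
    [-0.27,-0.01,0.22,0,0,0,-1],
    [-0.27,0,0.22,0,0,0,-1],
    [-0.27,0,0.22,0,0,0,-1],
    [0,0,0,0,0,0,-1],
    [0,0,0,0,0,0,-1]
  ]
}}

```text
t: 38.45
tool_pos: [0.6341, -0.2008, 0.0957]
tool_rot: [0.062, 2.45, -0.017]
contact_force: [-0.5, -0.0, -1.4]
opening: 0.021
grip_force: 87.9
```

```bash
python3 - <<'E'
from h import *
rows(*seg(2,(-11,15,40),(-11,14,0),8))
E
```

```text
t 38.5 pos [ 0.6341 -0.2008  0.0957] F [-0.5 -0.  -1.4] open 0.021 q [-0.55 -0.04  2.06  0.6   0.58 -2.49]
[-0.03, -0.02, 0.38] [0.007, 0.102, 0.001]
--
[-0.03, 0.0, 0.37] [0.0, 0.111, 0.0]
--
[-0.03, 0.0, 0.37] [-0.0, 0.111, -0.0]
--
[-0.03, -0.0, 0.37] [0.0, 0.111, -0.0]
--
[-0.03, -0.0, 0.37] [-0.0, 0.111, -0.0]
--
[-0.03, -0.0, 0.37] [-0.0, 0.111, 0.0]
--
[-0.04, 0.0, 0.37] [0.0, 0.111, -0.0]
--
[-0.04, -0.0, 0.37] [-0.0, 0.111, 0.0]
--
```

>>> {"fn": "jog_arm", "kwargs": {
  "plan": [
    [-0.03,-0.02,0.38,0.007,0.102,0,-1],
    [-0.03,0,0.37,0,0.111,0,-1],
    [-0.03,0,0.37,0,0.111,0,-1],
    [-0.03,0,0.37,0,0.111,0,-1],
    [-0.03,0,0.37,0,0.111,0,-1],
    [0,0,0,0,0,0,-1],
    [0,0,0,0,0,0,-1]
  ]
}}

```text
t: 39.15
tool_pos: [0.6548, -0.2022, 0.065]
tool_rot: [0.076, 2.878, -0.01]
contact_force: [-0.5, -0.7, -1.3]
opening: 0.0209
grip_force: 87.8
```

```bash
python3 - <<'E'
from h import *
rows(*seg(2,(-11,14.4,15),(-11,14,0),3),(3,pose(2,-27,14,0)),(2,pose(2,-27,3,0)))
E
```

```text
t 39.1 pos [ 0.6548 -0.2022  0.065 ] F [-0.5 -0.7 -1.3] open 0.0209 q [-0.45  0.2   1.77  0.12  0.94 -2.03]
[-0.06, -0.0, 0.35] [0.0, 0.112, 0.001]
--
[-0.04, 0.0, 0.37] [0.0, 0.111, -0.0]
--
[-0.04, -0.0, 0.37] [-0.0, 0.111, 0.0]
--
[0.27, -0.0, 0.0] [0.0, 0.0, 0.0]
[0.27, 0.0, 0.0] [0.0, 0.0, 0.0]
[0.27, -0.0, 0.0] [0.0, 0.0, 0.0]
--
[0.0, 0.0, 0.27] [0.0, 0.0, 0.0]
[0.0, 0.0, 0.27] [0.0, 0.0, 0.0]
--
```

>>> {"fn": "jog_arm", "kwargs": {
  "plan": [
    [-0.06,0,0.35,0,0.112,0,-1],
    [-0.04,0,0.37,0,0.111,0,-1],
    [-0.04,0,0.37,0,0.111,0,-1],
    [0,0,0,0,0,0,-1],
    [0,0,0,0,0,0,-1]
  ]
}}

```text
t: 39.65
tool_pos: [0.6607, -0.2026, 0.044]
tool_rot: [0.083, 3.14, 0.0]
contact_force: [-1.0, -0.3, -1.6]
opening: 0.0209
grip_force: 87.9
```

>>> {"fn": "jog_arm", "kwargs": {
  "plan": [
    [0.26,0,0,0,0,0,-1],
    [0.26,0,0,0,0,0,-1],
    [0.26,0,0,0,0,0,-1],
    [0,0,0.27,0,0,0,-1],
    [0,0,0.25,0,0,0,-1],
    [0,0,0.05,0,0,0,-1],
    [0,0,0,0,0,0,-1],
    [0,0,0,0,0,0,-1]
  ]
}}

```text
t: 40.45
tool_pos: [0.646, -0.2022, 0.0335]
tool_rot: [-0.083, -3.14, 0.001]
contact_force: [-2.2, -0.4, 3.1]
opening: 0.0209
grip_force: 88.6
```

```bash
python3 - <<'E'
from h import *
rows((1,pose(2,-27,3,0)))
E
```

```text
t 40.5 pos [ 0.646  -0.2022  0.0335] F [-2.2 -0.4  3.1] open 0.0209 q [-0.41  0.35  1.62 -0.    1.17 -1.93]
[0.04, 0.02, 0.03] [-0.001, -0.0, 0.0]
--
```

>>> {"fn": "jog_arm", "kwargs": {
  "plan": [
    [0,0,0,0,0,0,0.1],
    [0,0,0,0,0,0,0.1],
    [0,0,0,0,0,0,0.1],
    [0,0,-1,0,0,0,0.1],
    [0,0,-1,0,0,0,0.1],
    [0,0,-1,0,0,0,0.1],
    [0,0,-1,0,0,0,0.1],
    [0,0,-1,0,0,0,0.5]
  ]
}}

```text
t: 41.25
tool_pos: [0.6457, -0.2018, 0.1336]
tool_rot: [-0.083, -3.14, 0.001]
contact_force: [-0.1, 0.1, 0.1]
opening: 0.06
grip_force: 0.0
```

>>> {"fn": "jog_arm", "kwargs": {
  "plan": [
    [1,0.5,-1,0,0,0,1],
    [1,0.5,-1,0,0,0,1],
    [1,0.5,-1,0,0,0,1],
    [1,0.5,-1,0,0,0,1],
    [1,0.5,-0.5,0,0,0,1],
    [1,0.5,0,0,0,0,1],
    [1,0.5,0,0,0,0,1],
    [1,0.5,0,0,0,0,1]
  ]
}}

```text
t: 42.05
tool_pos: [0.4895, -0.113, 0.223]
tool_rot: [0.083, 3.14, -0.001]
contact_force: [-0.1, 0.0, 0.2]
opening: 0.0853
grip_force: 0.0
```

>>> {"fn": "jog_arm", "kwargs": {
  "plan": [
    [1,0.5,0,0,0,0,1],
    [1,0.5,0,0,0,0,1],
    [1,0.5,0,0,0,0,1],
    [0,0,0,0,0,0,1],
    [0,0,0,0,0,0,1]
  ]
}}

```text
t: 42.55
tool_pos: [0.4323, -0.0804, 0.2232]
tool_rot: [0.083, 3.14, -0.002]
contact_force: [0.3, -0.4, 0.2]
opening: 0.0858
grip_force: 0.0
```

```bash
python3 - <<'E'
from h import *
a,da=save('top','top10'); b,db=save('side','side10')
for n,im,d in(('top',a,da),('side',b,db)):
    for c in('red','green','yellow'):
        for ar,ce,p in blobs(n,im,d,c,smin=90,vmin=40):
            tp=p[p[:,2]>.042]
            if len(tp)>8: print(n,c,ar,ce,'top',tp.mean(0).round(4))
    hsv=cv2.cvtColor(im,cv2.COLOR_RGB2HSV);P=cloud(n,d)
    H=(d>0)&(P[...,2]>.13)&(P[...,2]<.2)&(P[...,0]>.2)&(P[...,0]<.6)&(P[...,1]>.15)&(P[...,1]<.35)&(hsv[...,2]<70)
    k,l,s,c=cv2.connectedComponentsWithStats(H.astype(np.uint8))
    for i in range(1,k):
        if s[i,4]>15: p=P[l==i]; print(n,'dark',s[i,4],p.mean(0).round(4))
for i in STUD: print(i,np.round([STUD[i][0]+.055*np.cos(BY),STUD[i][1]+.055*np.sin(BY)],4))
out=[]
for n,im,p,s in(('top',a,[.597,-.11,.03],45),('top',a,PIV,45),('side',b,PIV,45),('side',b,[.597,-.11,.03],45)):
    u,v=proj(n,p).astype(int); out.append(cv2.resize(im[v-s:v+s,u-s:u+s],(400,300) if 0 else (300,300),interpolation=cv2.INTER_CUBIC))
cv2.imwrite('pics/crop10.png',np.vstack([np.hstack(out[:2]),np.hstack(out[2:])])[:,:,::-1])
E
```

```text
top red 45 [343.3 146.9] top [ 0.6477 -0.1102  0.064 ]
top green 23 [318.5 145.8] top [ 0.6515 -0.022   0.0666]
top yellow 43 [369.1 147.7] top [ 0.6439 -0.1997  0.0634]
top dark 46 [0.4988 0.2317 0.1694]
side red 44 [375.  222.6] top [ 0.6508 -0.1207  0.0575]
side green 64 [369.1 196. ] top [ 0.6528 -0.028   0.061 ]
side yellow 11 [381.7 246.7] top [ 0.6465 -0.2082  0.0648]
0 [ 0.6532 -0.0229]
1 [ 0.6489 -0.1122]
2 [ 0.6442 -0.2017]
```

View pics/crop10.png

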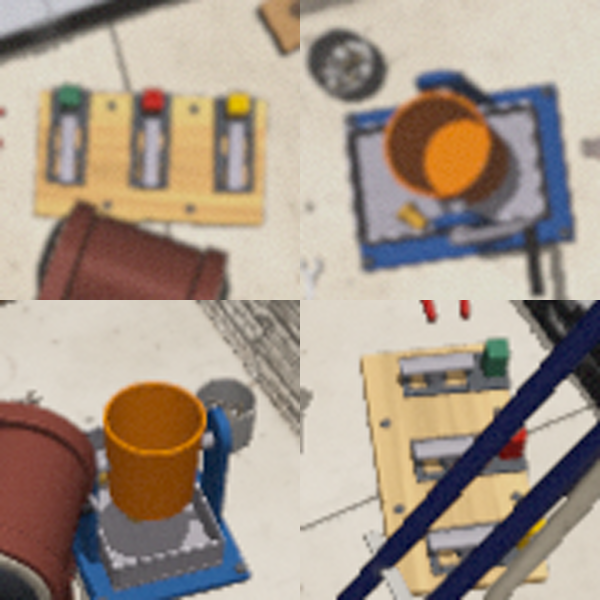

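All three plates lie flat under their stud heads, with posts within about 3 mm of where they should be. The handle reads the same as at the start, so the drum is upright. The drum is empty and no brass shows outside the tray, so I'm handing in.

```bash
python3 -c "
from station import ctrl
print(ctrl.finish_job())"
```

```text
the job is handed in; nothing more can be done
None
```

I handed the job in at about 43 s: the drum is empty and upright, and green, red and yellow are parked on stud_0, stud_1 and stud_2. I could see only one of the four bushes in the tray; the other three are most likely hidden under the drum, as none showed in the drum or on the bench.

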